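# Lay frozen skewers across the loaf tin for the toaster oven

### The job

Get the frozen skewers ready for the toaster oven: press the red release tab down and slide the blue lid of the freezer box fully open, then lay every skewer across the loaf tin, side by side, with its bare stick ends resting on the two long rims and the food hanging level in the gap between them. When all are out, slide the lid fully home so that the tab springs up and locks. Leave the sauce bottle, mug, spice jar and tongs where they are.

Things in the scene. Friction and masses are not known exactly. Their poses are not given: they have to be found in the camera images.
- box_floor (a point): Middle of the level floor (12 mm above the counter) of the freezer box's main compartment, 244 (x) x 170 (y) mm; y is the way the lid slides open, z up. The skewers lie on it side by side along y, 50 mm apart; two low combs, 60 mm either side of here along y, 8 mm thick and 20 mm high, with 16 mm slots at x = -75, -25, 25 and 75 mm, keep their stick ends apart.
- box_centre (a point): Centre of the underside of the freezer box, axes as box_floor: white plastic, fixed, 260 (x) x 230 (y) x 60 mm high, with a see-through blue sliding lid. The side rails overhang the main compartment by 8 mm each. End wall at -y 60 mm high, partition 62 to 66 mm towards +y of here 44 mm high; beyond it a narrow empty compartment stays under the lid.
- lid (a joint): Slide of the clear blue lid (5 mm plate, top 51 mm above the counter) towards box +y, in m: 0 home, 0.175 at its end stop. From 0.168 on the main compartment is clear. Open, it juts out of the box at +y. It drags lightly (2 to 3 N) and stays where left. At home it is locked (about 2 mm of play) unless the release tab is down.
- tab (a joint): How far the release tab is pressed, in m: 0 up, 0.008 fully down. Sprung: about 2 N to start, 6.5 N fully down. With the lid home its ends catch in notches in the rails; from 0.006 on they are free and the lid slides. Away from home the rails keep the tab down (about 0.006); with the lid home and the tab let go it springs up and locks.
- tab_grip (a point): Centre, half-way up, of the raised grip on the red release tab near the lid's -y end; axes as the box's. The grip is a ridge 44 (x) x 14 (y, the sliding way) x 21.5 mm high on a red pad 64 x 50 mm; the pad's top is 10.5 mm below this point and, tab up, 8 mm above the lid. A pale blue bar 14 mm wide joins the pad to both rails. It moves with the lid and sinks with the tab.
- tin_rim (a point): Loaf tin, dark steel, stands fast: 262 (x, its length) x 122 (y) mm over the rims, 55 mm high, 51 mm deep, open on top. This point is the centre of its mouth, level with the rim tops. The long rims run along x, each 10 mm wide, 51 to 61 mm either side of this point along y; clear gap between long walls 102 mm, between end walls 242 mm. End rims are no higher.
- skewer0_mid (a point): Skewer 1 of 3 or 4, all alike (those absent read None): a square bamboo stick 6 x 6 x 150 mm with a firm frozen block of chicken and leek, 24 x 24 x 80 mm, on its middle, so 35 mm of bare stick at each end; about 60 g. This point is its centre, on the stick's axis; x along the stick.
- skewer1_mid (a point): Skewer 2 of 3 or 4, all alike (those absent read None): a square bamboo stick 6 x 6 x 150 mm with a firm frozen block of chicken and leek, 24 x 24 x 80 mm, on its middle, so 35 mm of bare stick at each end; about 60 g. This point is its centre, on the stick's axis; x along the stick.
- skewer2_mid (a point): Skewer 3 of 3 or 4, all alike (those absent read None): a square bamboo stick 6 x 6 x 150 mm with a firm frozen block of chicken and leek, 24 x 24 x 80 mm, on its middle, so 35 mm of bare stick at each end; about 60 g. This point is its centre, on the stick's axis; x along the stick.
- skewer3_mid (a point): Skewer 4 of 3 or 4, all alike (those absent read None): a square bamboo stick 6 x 6 x 150 mm with a firm frozen block of chicken and leek, 24 x 24 x 80 mm, on its middle, so 35 mm of bare stick at each end; about 60 g. This point is its centre, on the stick's axis; x along the stick.
- sauce_mid (a point): Amber sauce bottle with a red cap, 60 mm across, 165 mm tall, beyond the box; the point is its mid-height. Not part of the job.
- mug_mid (a point): White mug, 80 mm across, 88 mm tall, beyond the work; the point is its mid-height. Not part of the job.
- spice_jar_mid (a point): Small glass jar with a black cap, 52 mm across, 85 mm tall, beyond the tin; the point is its mid-height. Not part of the job.
- tongs_mid (a point): Steel tongs lying flat on the counter on the robot's left, about 215 x 45 x 14 mm; the point is their middle, x along them. Not part of the job.

How it is judged:
By the outcome, as a careful person would: the job done as asked, in the order asked, and still so for the second after the job is handed in, with the robot touching nothing.
Of skewer0, skewer1, skewer2, skewer3 only 3 to 4 are there at a start; the rules pass over those that are not, and their reading is None.
At some moment in a run one of skewer0, skewer1, skewer2, skewer3 may be knocked a few centimetres aside while the robot is not near it.
Once in a run the grip may slacken for a moment while it holds something.
It also fails if it takes over 210 s, if anything falls off the work surface, if the arm or the gripper's body presses on something with over 40 N, if the wrist force passes 120 N, or if a joint passes its speed limit or range.

### The arm

A 6-joint arm with a two-finger parallel gripper is mounted at the origin on the work surface. World frame = base frame: x ahead of the robot, y to its left, z up, the work surface at z = 0. Lengths are in m, angles in rad, forces in N, time in s.
With the tool pointing down it reaches from about 0.35 to 0.775 m from the base axis. Payload 7.3 kg.
Tool frame: the origin (TCP) lies at the very end of the fingers, on their centre line; the grasp point (between the pads) lies 19 mm behind it; z points along the fingers, y is the line along which they close (so a half turn about z gives the same grasp; the last joint's range is limited). The gripper opens to 92 mm and grips with 3 to 60 N. Pads are 19 mm wide; open, the fingers measure 130 mm over their backs; the gripper's body (75 mm by 190 mm) begins 47 mm behind the grasp point.
Start: joints at [-1.248, 0.342, 1.524, -0, 1.275, -0.146], TCP at [0.237, -0.468, 0.227] pointing down, gripper open.
Joint ranges: [-2.53, 2.53], [-0.77, 2.02], [0.04, 2.7], [-1, 4.14], [0.28, 2.66], [-3.11, 3.11]. Speed limits (rad/s): [2.57, 2.57, 3.14, 3.14, 3.14, 3.14].

### API

Orientations are given as [roll, pitch, yaw] about the fixed x, y, z axes, in that order (R = Rz(yaw) Ry(pitch) Rx(roll)).
In Python, from cell import robot gives the robot as it stands. The module is installed in compiled form; this text tells all that it offers.
- The arm moves only by the tool arm_command, never from a script. Its argument "moves" is a list of rows, each a list of 3 entries, a list of its own where there are three numbers: the shift along the tool's x, y, z in m, then the turn, a rotation vector about the tool's x, y, z in rad, then the finger opening in m, from 0 to 0.0918. In form: [[[dx, dy, dz], [ax, ay, az], claw], ...]. A call has exactly 5 rows; each row is the pose to reach, as a shift and turn from the pose commanded when the call began, along the tool's axes at that moment; what a row does not reach only later rows make up. A row lasts 1/10 s, in which the tool goes at most 50 mm and 8.59 degrees, less where a joint would pass 70% of its speed; a pose out of reach is approached as far as the arm can. A call with a gripper value outside its range is refused whole. The fingers move at their own pace and stop on an object; "squeeze" is the grip in N (left out, the last holds). Time passes only in rows, so rows that repeat a pose let the fingers close, or fill a call up. It gives the time, the measured TCP pose, the force, the opening and the grip force at its end, in the units of the state.
- robot.observe(): the state, without advancing time (a new reading comes with each control period).
- robot.read_camera(name): name is "scene" or "top" or "wrist"; returns the picture (480x640x3 uint8, red, green, blue); there is no depth.
- robot.camera_model(name): a dict with "fx", "fy", "cx", "cy" (pixels), "R" (3x3) and "t" (3): a world point X has camera coordinates R X + t. Camera axes: x right, y down, z forward; pixel columns grow to the right and rows downward; lengths in m; the calibration is good to about 2 mm. A picture is of the moment at which its call begins: read the wrist's pose just before it. camera_model takes no time and is no camera call; for the wrist camera it gives the pose at the moment of the call.
- robot.hand_in(): hands the job in; it is judged then, once.
The state is a dict: "time": time; "qpos": joint angles; "qvel": joint speeds; "joint_efforts": joint torques, N m; "tool_pos": TCP position; "tool_rot": TCP orientation; "contact_force": force on the tool from outside, world axes, zero at the start; "torque": the same for the moment, N m; "opening": finger opening in m; "grip_force": force on a finger pad.
Only numpy, scipy, OpenCV 4.12 (cv2) and the standard library are available. Lean on these libraries where they do the work, as an engineer would, in place of code of your own. Each camera call takes 0.05 s, during which the arm holds its last target. There are 200 camera calls.

## Working session

There is one attempt and no reset: what is moved stays moved. The work goes in short steps, Python scripts to look and compute and a tool call to move; the robot and the scene stay as the last step left them, time stands still between calls to the robot, and variables do not carry over. Pictures are saved under pics/ and viewed, at most 14 in all, crops included, and the job is handed in when it is done.

Besides the shell and the picture viewer there is one more tool, called after ">>>" by a JSON object that holds its "op" and its "data", one argument or row to a line. arm_command: Moves the arm, as the interface text tells. Its arguments: {"type":"object","properties":{"moves":{"type":"array"},"squeeze":{"type":"number"}},"required":["moves"]}

```bash
mkdir -p pics; ls; python3 - <<'E'
from cell import robot
import cv2
s=robot.observe();print({k:s[k] for k in('time','tool_pos','tool_rot','opening','contact_force')})
for n in('scene','top'):
    cv2.imwrite(f'pics/{n}0.png',robot.read_camera(n)[:,:,::-1]);m=robot.camera_model(n);print(n,m)
E
```

```text
pics
{'time': 0.0, 'tool_pos': array([ 0.23708883, -0.46796949,  0.22605272]), 'tool_rot': array([-3.14008643e+00, -2.40896070e-04,  4.68785125e-01]), 'opening': 0.09135253313698244, 'contact_force': array([0.04192458, 0.33786734, 0.11839595])}
scene {'fx': 562.5550559282129, 'fy': 562.5550559282129, 'cx': 324.57030970807955, 'cy': 243.61503961447073, 'R': array([[-0.46074199,  0.8874941 , -0.00842847],
       [ 0.65469406,  0.33344151, -0.67837486],
       [-0.59924328, -0.31807385, -0.73466762]]), 't': array([ 0.19650791, -0.32980552,  1.79226929])}
top {'fx': 455.28901804554073, 'fy': 455.28901804554073, 'cx': 320.5107707670065, 'cy': 234.72323491797547, 'R': array([[-0.01988839, -0.99961354,  0.01942196],
       [-0.99533668,  0.01796188, -0.09477476],
       [ 0.09438928, -0.02121631, -0.99530926]]), 't': array([0.05939589, 0.54246366, 1.30702664])}
```

View pics/top0.png

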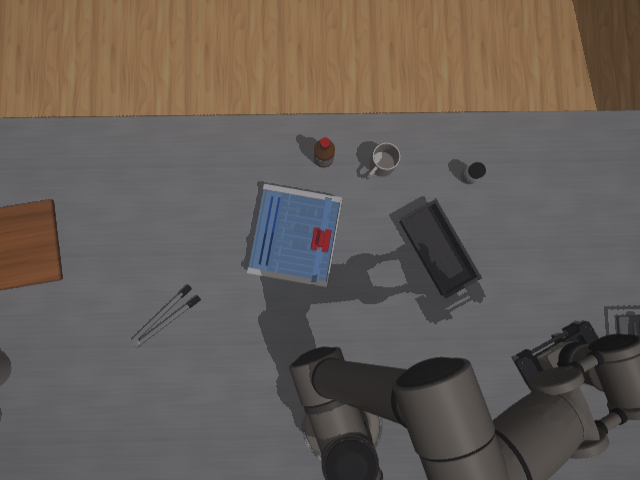

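View pics/scene0.png

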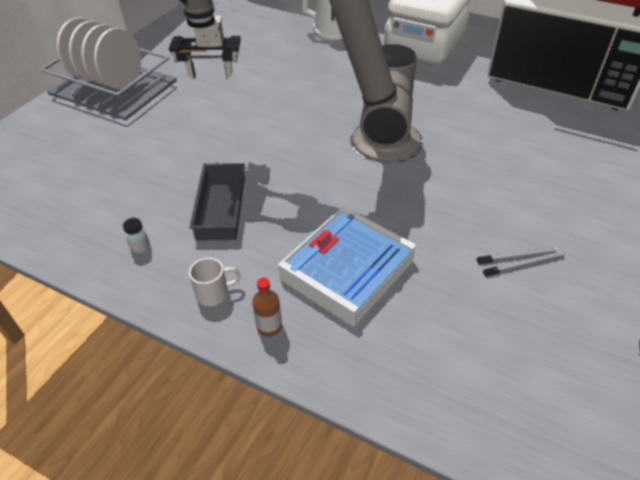

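The top view shows the box (cols 248–342, rows 183–287), with the red tab at (321,240). The lid opens to image left, and the tin is at (437,248). I'll measure these coarsely.

```bash
cat > h.py <<'E'
import numpy as np, cv2
from scipy.spatial.transform import Rotation as Ro
from cell import robot
def ray(m,uv,z):
    uv=np.atleast_2d(np.asarray(uv,float)); R,t=np.array(m['R']),np.array(m['t'])
    d=np.c_[(uv[:,0]-m['cx'])/m['fx'],(uv[:,1]-m['cy'])/m['fy'],np.ones(len(uv))]@R
    c=-R.T@t
    return c+d*((z-c[2])/d[:,2])[:,None]
def proj(m,X):
    p=np.atleast_2d(X)@np.array(m['R']).T+np.array(m['t'])
    return np.c_[m['fx']*p[:,0]/p[:,2]+m['cx'],m['fy']*p[:,1]/p[:,2]+m['cy']]
def hsv(im): return cv2.cvtColor(im,cv2.COLOR_RGB2HSV)
def red(im):
    h=hsv(im); return (((h[...,0]<8)|(h[...,0]>172))&(h[...,1]>150)&(h[...,2]>70)).astype(np.uint8)
def blue(im):
    h=hsv(im); return ((h[...,0]>95)&(h[...,0]<125)&(h[...,1]>90)).astype(np.uint8)
def big(mask,n=1):
    c,_=cv2.findContours(mask,cv2.RETR_EXTERNAL,cv2.CHAIN_APPROX_NONE)
    return sorted(c,key=cv2.contourArea)[::-1][:n]
def rect(m,cnt,z):
    P=ray(m,cnt.reshape(-1,2),z)[:,:2]; r=cv2.minAreaRect((P*1000).astype(np.float32)); return r
def to(pos,yaw):
    "tool-frame shift & turn from the present pose to a downward pose"
    s=robot.observe(); R0=Ro.from_euler('xyz',s['tool_rot']); R1=Ro.from_euler('xyz',[np.pi,0,yaw])
    v=(R0.inv()*R1).as_rotvec()
    d=R0.inv().apply(np.array(pos)-s['tool_pos'])
    print('shift',d.round(4),'turn',v.round(3),'| at',s['tool_pos'].round(4),s['tool_rot'].round(3),'t',round(s['time'],2))
def stat():
    s=robot.observe(); print('t',round(s['time'],2),s['tool_pos'].round(4),s['tool_rot'].round(3),'F',s['contact_force'].round(1),'open',round(s['opening'],4),'grip',round(s['grip_force'],1))
E
python3 - <<'E'
from h import *
im=robot.read_camera('top');m=robot.camera_model('top')
c=big(blue(im))[0]; print('lid',rect(m,c,.051))
r=red(im);r[:180]=0
c=big(r)[0]; print('tab',rect(m,c,.06))
g=im.max(2); k=((g<75)).astype(np.uint8); k[:,:385]=0;k[:185]=0;k[305:]=0;k[:,490:]=0
for c in big(k,3): print('tin',cv2.contourArea(c),rect(m,c,.055))
to([.45,.0,.35],0)
w=robot.camera_model('wrist');s=robot.observe()
R0=Ro.from_euler('xyz',s['tool_rot']).as_matrix()
cp=-np.array(w['R']).T@w['t']; print('cam in tool',R0.T@(cp-s['tool_pos']),R0.T@np.array(w['R']).T,w['fx'])
E
```

```text
lid ((543.3494873046875, 124.79936218261719), (220.0003662109375, 241.17208862304688), 78.88732147216797)
tab ((527.0502319335938, 49.758358001708984), (47.15604782104492, 60.054405212402344), 78.61580657958984)
tin 6481.5 ((491.0552978515625, -274.70599365234375), (285.326416015625, 306.82696533203125), 88.79772186279297)
shift [ 0.4014 -0.3215 -0.1233] turn [-0.001  0.     0.469] | at [ 0.2371 -0.4681  0.2262] [-3.141 -0.     0.469] t 0.15
cam in tool [ 0.06485032 -0.00118589 -0.15782904] [[ 9.38115656e-04 -9.69354650e-01 -2.45663760e-01]
 [ 9.99999264e-01  1.09836270e-03 -5.15289787e-04]
 [ 7.69326462e-04 -2.45663096e-01  9.69354967e-01]] 350.8384887955005
```

>>> {"op": "arm_command", "data": {
  "moves": [
    [[0.04,-0.02,-0.02],[0,0,0],0.09],
    [[0.08,-0.04,-0.04],[0,0,0],0.09],
    [[0.12,-0.06,-0.06],[0,0,0],0.09],
    [[0.16,-0.08,-0.08],[0,0,0],0.09],
    [[0.2,-0.1,-0.1],[0,0,0],0.09]
  ]
}}

```text
time: 0.65
tool_pos: [0.3711, -0.2871, 0.3274]
tool_rot: [-3.141, 0.0, 0.468]
contact_force: [0.9, -1.3, 0.2]
opening: 0.0897
grip_force: 0.0
```

>>> {"op": "arm_command", "data": {
  "moves": [
    [[0.04,-0.02,0],[0,0,0.1],0.09],
    [[0.08,-0.04,-0.01],[0,0,0.2],0.09],
    [[0.12,-0.06,-0.02],[0,0,0.3],0.09],
    [[0.16,-0.08,-0.03],[0,0,0.4],0.09],
    [[0.2,-0.1,-0.03],[0,0,0.469],0.09]
  ]
}}

```text
time: 1.15
tool_pos: [0.5049, -0.1076, 0.358]
tool_rot: [3.141, -0.002, -0.004]
contact_force: [-0.1, -1.8, -0.5]
opening: 0.0903
grip_force: 0.0
```

```bash
python3 - <<'E'
from h import *
stat(); to([.55,-.05,.36],0)
E
```

```text
t 1.15 [ 0.5049 -0.1076  0.358 ] [ 3.141e+00 -2.000e-03 -4.000e-03] F [-0.1 -1.8 -0.5] open 0.0903 grip 0.0
shift [ 0.0449 -0.0578 -0.002 ] turn [ 0.001 -0.002 -0.004] | at [ 0.5049 -0.1076  0.358 ] [ 3.141e+00 -2.000e-03 -4.000e-03] t 1.15
```

Good control. I'll finish the move and look with the wrist camera.

>>> {"op": "arm_command", "data": {
  "moves": [
    [[0.02,-0.03,0],[0,0,0],0.09],
    [[0.045,-0.058,0],[0,0,0],0.09],
    [[0.045,-0.058,0],[0,0,0],0.09],
    [[0.045,-0.058,0],[0,0,0],0.09],
    [[0.045,-0.058,0],[0,0,0],0.09]
  ]
}}

```text
time: 1.65
tool_pos: [0.5482, -0.0519, 0.3566]
tool_rot: [3.141, 0.001, -0.001]
contact_force: [0.5, -1.3, -0.4]
opening: 0.0899
grip_force: 0.0
```

```bash
python3 - <<'E'
from h import *
stat(); m=robot.camera_model('wrist'); im=robot.read_camera('wrist'); cv2.imwrite('pics/w1.png',im[:,:,::-1])
np.save('w1.npy',im); import pickle; pickle.dump(m,open('w1.pkl','wb'))
print('lid',rect(m,big(blue(im))[0],.051)); 
for c in big(red(im),3): print('red',cv2.contourArea(c),rect(m,c,.06))
E
```

```text
t 1.65 [ 0.5482 -0.0519  0.3566] [ 3.141e+00  1.000e-03 -1.000e-03] F [ 0.5 -1.3 -0.4] open 0.0899 grip 0.0
lid ((536.9945678710938, 100.80206298828125), (167.83583068847656, 239.9432830810547), 78.9499282836914)
red 1509.0 ((526.9505004882812, 50.77928924560547), (48.735538482666016, 62.38863754272461), 78.96378326416016)
```

View pics/w1.png

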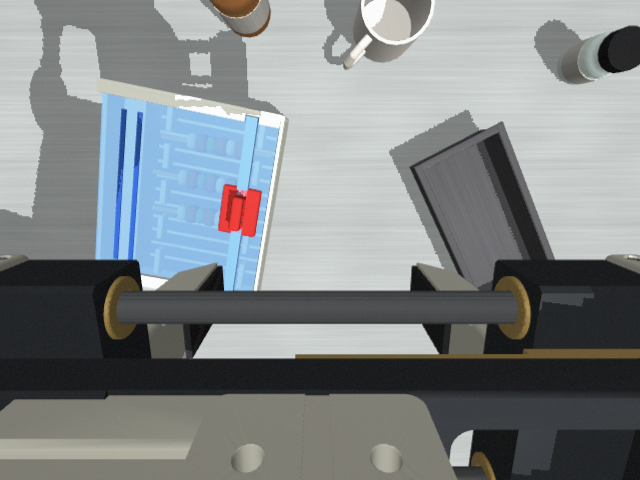

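The wrist view shows the tab at (240,210) and the tin's far corners at about (413,166) and (503,123). The wrist and top views agree on the tab. I'll zoom in on the tin.

```bash
python3 - <<'E'
from h import *
import pickle
im=np.load('w1.npy'); a=cv2.resize(im[100:300,370:580],None,fx=2.6,fy=2.6,interpolation=cv2.INTER_CUBIC)
t=cv2.imread('pics/top0.png')[:,:,::-1][190:305,385:490]; b=cv2.resize(t,(480,520),interpolation=cv2.INTER_CUBIC)
b=cv2.convertScaleAbs(b,alpha=1.8)[:,:250]
print(a.shape)
c=np.hstack([a,b]);cv2.imwrite('pics/tin.png',c[:,:,::-1])
m=pickle.load(open('w1.pkl','rb'))
P=ray(m,[(413,166),(503,123),(463,285),(553,260)],.055);print(P, np.linalg.norm(P[0]-P[1]))
to([.527,.0503,.12],-.193)
E
```

```text
(520, 546, 3)
[[ 0.5845668  -0.17535079  0.055     ]
 [ 0.637536   -0.28441068  0.055     ]
 [ 0.420085   -0.25670928  0.055     ]
 [ 0.45703809 -0.37697698  0.055     ]] 0.12124272049152383
shift [-0.0212 -0.1025  0.2368] turn [0.    0.    0.192] | at [ 0.5481 -0.0522  0.3568] [ 3.141e+00  0.000e+00 -1.000e-03] t 1.7
```

View pics/tin.png

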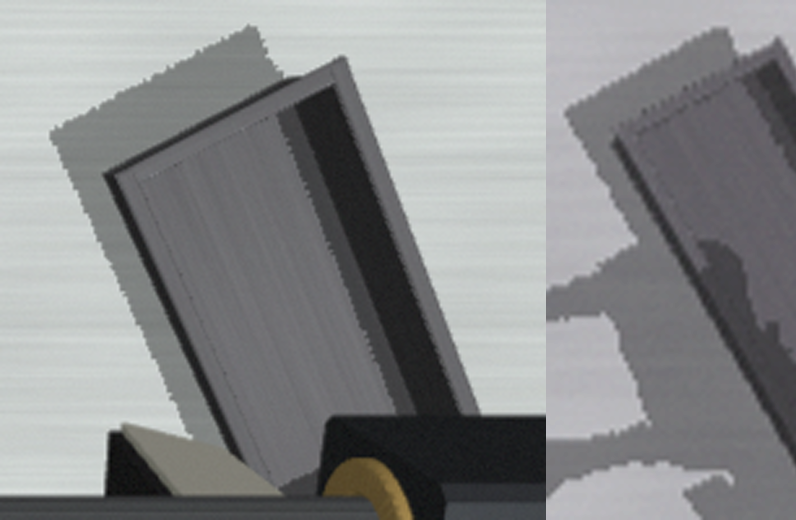

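>>> {"op": "arm_command", "data": {
  "moves": [
    [[0,-0.03,0.02],[0,0,0.05],0.05],
    [[-0.01,-0.06,0.06],[0,0,0.1],0.05],
    [[-0.021,-0.09,0.1],[0,0,0.192],0.05],
    [[-0.021,-0.1025,0.15],[0,0,0.192],0.05],
    [[-0.021,-0.1025,0.2],[0,0,0.192],0.05]
  ]
}}

```text
time: 2.2
tool_pos: [0.5273, 0.0518, 0.1597]
tool_rot: [-3.141, -0.003, -0.192]
contact_force: [0.9, -0.5, -0.8]
opening: 0.0544
grip_force: 0.0
```

```bash
python3 - <<'E'
from h import *
import pickle
to([.527,.0503,.061],-.193)
m0=pickle.load(open('w1.pkl','rb'))
P=ray(m0,[(415,168.1),(503,122),(464.2,277),(554.6,258.5)],.055)[:,:2]
print(P,np.linalg.norm(P[0]-P[1]))
for a,b in((0,1),(0,2),(1,3)): print(np.degrees(np.arctan2(*(P[b]-P[a])[::-1])))
m=robot.camera_model('wrist'); im=robot.read_camera('wrist')
c=big(red(im))[0]; print(c.reshape(-1,2).min(0),c.reshape(-1,2).max(0)); print('red',cv2.contourArea(c),rect(m,c,.06))
print('lid',rect(m,big(blue(im))[0],.051));cv2.imwrite('pics/w2.png',im[:,:,::-1])
E
```

```text
shift [-0.0003  0.0016  0.0987] turn [-0.001 -0.003  0.001] | at [0.5273 0.0518 0.1597] [-3.141e+00 -3.000e-03 -1.920e-01] t 2.2
[[ 0.58189926 -0.17811277]
 [ 0.63873145 -0.28425412]
 [ 0.43206204 -0.25715268]
 [ 0.45921215 -0.37881917]] 0.12039885726454459
-61.83368037464999
-152.18812072315885
-152.2211687606256
[285 191] [350 270]
red 4680.5 ((527.3825073242188, 51.626678466796875), (48.3208122253418, 61.55018615722656), 79.0597152709961)
lid ((574.7120361328125, 112.94850158691406), (149.60455322265625, 156.8717803955078), 78.8935546875)
```

View pics/w2.png

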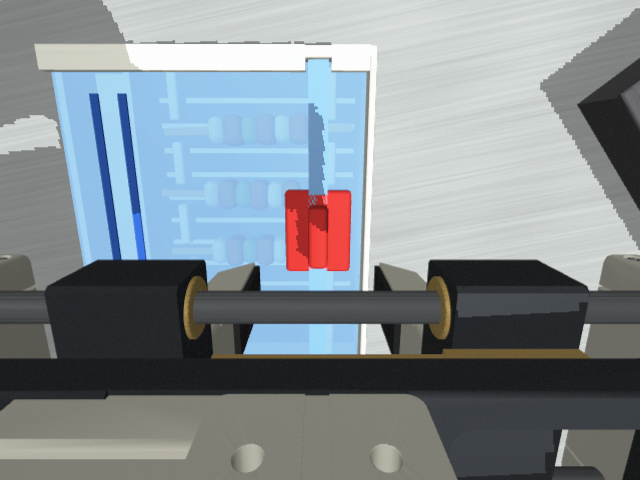

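>>> {"op": "arm_command", "data": {
  "moves": [
    [[0,0,0.04],[0,0,0],0.05],
    [[0,0,0.07],[0,0,0],0.05],
    [[0,0,0.09],[0,0,0],0.05],
    [[0,0,0.099],[0,0,0],0.05],
    [[0,0,0.099],[0,0,0],0.05]
  ]
}}

```text
time: 2.75
tool_pos: [0.5277, 0.0503, 0.0612]
tool_rot: [3.141, 0.001, -0.194]
contact_force: [-0.1, -1.2, -0.3]
opening: 0.0499
grip_force: 0.0
```

>>> {"op": "arm_command", "data": {
  "moves": [
    [[0,0,0],[0,0,0],0.03],
    [[0,0,0],[0,0,0],0.01],
    [[0,0,0],[0,0,0],0.0],
    [[0,0,0],[0,0,0],0.0],
    [[0,0,0],[0,0,0],0.0]
  ],
  "squeeze": 35
}}

```text
time: 3.25
tool_pos: [0.5279, 0.0513, 0.0615]
tool_rot: [-3.142, -0.001, -0.192]
contact_force: [-0.0, -0.1, -0.3]
opening: 0.0148
grip_force: 0.0
```

>>> {"op": "arm_command", "data": {
  "moves": [
    [[0,0,0.003],[0,0,0],0.0],
    [[0,0,0.006],[0,0,0],0.0],
    [[0,0,0.008],[0,0,0],0.0],
    [[0,0,0.009],[0,0,0],0.0],
    [[0,0,0.009],[0,0,0],0.0]
  ]
}}

```text
time: 3.75
tool_pos: [0.5281, 0.0512, 0.0531]
tool_rot: [-3.141, -0.001, -0.192]
contact_force: [-3.2, -1.1, 13.2]
opening: 0.0134
grip_force: 35.0
```

>>> {"op": "arm_command", "data": {
  "moves": [
    [[0,-0.006,0],[0,0,0],0.0],
    [[0,-0.02,0],[0,0,0],0.0],
    [[0,-0.04,0],[0,0,0],0.0],
    [[0,-0.06,0],[0,0,0],0.0],
    [[0,-0.08,0],[0,0,0],0.0]
  ]
}}

```text
time: 4.25
tool_pos: [0.5435, 0.1302, 0.0532]
tool_rot: [3.141, -0.001, -0.192]
contact_force: [-2.7, -2.3, 12.5]
opening: 0.0137
grip_force: 35.0
```

>>> {"op": "arm_command", "data": {
  "moves": [
    [[0,-0.02,0],[0,0,0],0.0],
    [[0,-0.04,0],[0,0,0],0.0],
    [[0,-0.06,0],[0,0,0],0.0],
    [[0,-0.08,0],[0,0,0],0.0],
    [[0,-0.09,0],[0,0,0],0.0]
  ]
}}

```text
time: 4.75
tool_pos: [0.561, 0.2196, 0.0532]
tool_rot: [-3.141, -0.002, -0.191]
contact_force: [-1.6, -2.5, 11.7]
opening: 0.0138
grip_force: 35.0
```

Moved 171 mm. I'll push on to the end stop.

>>> {"op": "arm_command", "data": {
  "moves": [
    [[0,-0.003,-0.001],[0,0,0],0.0],
    [[0,-0.006,-0.001],[0,0,0],0.0],
    [[0,-0.006,-0.001],[0,0,0],0.0],
    [[0,-0.006,-0.001],[0,0,0],0.0],
    [[0,-0.006,-0.001],[0,0,0],0.0]
  ]
}}

```text
time: 5.25
tool_pos: [0.5616, 0.2228, 0.0534]
tool_rot: [3.14, -0.001, -0.192]
contact_force: [-2.6, -5.3, 6.0]
opening: 0.0139
grip_force: 35.0
```

>>> {"op": "arm_command", "data": {
  "moves": [
    [[0,0,0],[0,0,0],0.03],
    [[0,0,0],[0,0,0],0.05],
    [[0,0,0],[0,0,0],0.05],
    [[0,0,-0.03],[0,0,0],0.05],
    [[0,0,-0.08],[0,0,0],0.05]
  ]
}}

```text
time: 5.75
tool_pos: [0.5587, 0.2236, 0.1298]
tool_rot: [3.138, 0.008, -0.192]
contact_force: [0.7, 0.4, 0.0]
opening: 0.048
grip_force: 0.0
```

```bash
python3 - <<'E'
from h import *
stat(); to([.56,.1,.36],-.193)
E
```

```text
t 5.75 [0.5587 0.2236 0.1298] [ 3.138  0.008 -0.192] F [0.7 0.4 0. ] open 0.048 grip 0.0
shift [ 0.0229  0.122  -0.23  ] turn [0.004 0.008 0.001] | at [0.5587 0.2236 0.1298] [ 3.138  0.008 -0.192] t 5.75
```

>>> {"op": "arm_command", "data": {
  "moves": [
    [[-0.01,0.01,-0.05],[0,0,0],0.05],
    [[-0.03,0.03,-0.09],[0,0,0],0.05],
    [[-0.05,0.06,-0.12],[0,0,0],0.05],
    [[-0.07,0.08,-0.16],[0,0,0],0.05],
    [[-0.08,0.11,-0.19],[0,0,0],0.05]
  ]
}}

```text
time: 6.25
tool_pos: [0.4604, 0.1317, 0.3248]
tool_rot: [-3.14, -0.001, -0.19]
contact_force: [0.8, -0.0, 0.7]
opening: 0.0497
grip_force: 0.0
```

>>> {"op": "arm_command", "data": {
  "moves": [
    [[0,0.015,-0.03],[0,0,0],0.05],
    [[0,0.015,-0.04],[0,0,0],0.05],
    [[0,0.015,-0.04],[0,0,0],0.05],
    [[0,0.015,-0.04],[0,0,0],0.05],
    [[0,0.015,-0.04],[0,0,0],0.05]
  ]
}}

```text
time: 6.75
tool_pos: [0.4586, 0.1172, 0.361]
tool_rot: [3.141, 0.004, -0.191]
contact_force: [-0.6, 0.5, -0.5]
opening: 0.0499
grip_force: 0.0
```

```bash
python3 - <<'E'
from h import *
stat(); m=robot.camera_model('wrist'); im=robot.read_camera('wrist'); cv2.imwrite('pics/w3.png',im[:,:,::-1])
np.save('w3.npy',im); import pickle; pickle.dump(m,open('w3.pkl','wb'))
E
```

```text
t 6.75 [0.4586 0.1172 0.361 ] [ 3.141  0.004 -0.191] F [-0.6  0.5 -0.5] open 0.0499 grip 0.0
```

View pics/w3.png

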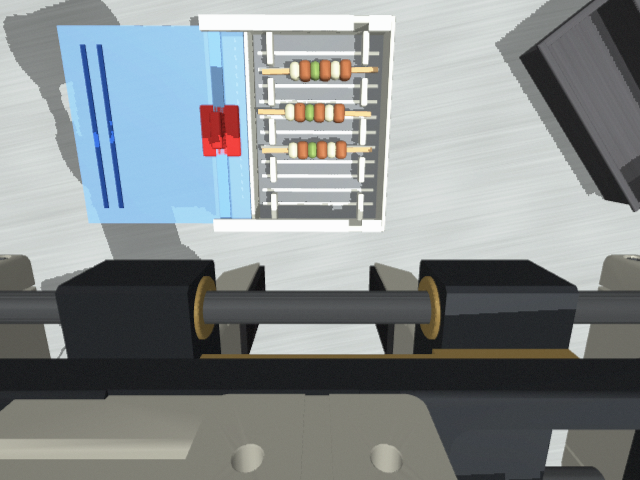

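Three skewers lie at rows 70, 113 and 150 (cols 258–377), and the fourth slot is empty. I'll measure them.

```bash
cat >> h.py <<'E'
def skewers(im,m,roi,zs=.027,zf=.036):
    x0,x1,y0,y1=roi; h=hsv(im); k=np.zeros(im.shape[:2],np.uint8)
    k[y0:y1,x0:x1]=((h[...,0]<60)&(h[...,1]>70)&(h[...,2]>60))[y0:y1,x0:x1]
    k=cv2.morphologyEx(k,cv2.MORPH_CLOSE,np.ones((5,9),np.uint8)); out=[]
    for c in big(k,5):
        if cv2.contourArea(c)<300: continue
        z=np.zeros_like(k); cv2.drawContours(z,[c],-1,1,-1)
        ys,xs=np.nonzero(z&k); P=ray(m,np.c_[xs,ys],zs)[:,:2]
        ctr=P.mean(0); w=np.linalg.svd(P-ctr,full_matrices=False)[2][0]
        if w[1]<0: w=-w
        s=(P-ctr)@w; n=np.array([-w[1],w[0]])
        e=[P[s<s.min()+.025].mean(0),P[s>s.max()-.025].mean(0)]   # bare stick ends
        a=e[1]-e[0]; a/=np.linalg.norm(a); s=(P-e[0])@a; mid=e[0]+a*(s.min()+s.max())/2
        print('skewer mid',(mid*1000).round(1),'len',round(np.ptp(s)*1000,1),'ang',round(np.degrees(np.arctan2(a[1],a[0])),2),'px',xs.mean().round(),ys.mean().round())
        out.append((mid,a))
    return out
E
python3 - <<'E'
from h import *
import pickle
m=pickle.load(open('w3.pkl','rb'));im=np.load('w3.npy')
S=skewers(im,m,(254,380,45,218))
# box features: inner edges of white interior
P=ray(m,[(250,128),(386,124)],.05);print(P)
for mid,a in S: to([*mid,.06],-.193)
t=robot.read_camera('top'); mt=robot.camera_model('top')
print(proj(mt,[[*mid,.027] for mid,a in S]))
r=proj(mt,[[.54,.1,.05]])[0].round();print(r)
tc=np.array([.4945,-.2925]);u=np.array([np.cos(.487),np.sin(.487)]);n=np.array([-u[1],u[0]])
print('tin corners top px',proj(mt,[[*(tc+i*.131*u+j*.061*n),.055] for i,j in((1,1),(1,-1),(-1,-1),(-1,1))]).round(1))
b=cv2.resize(t[180:310,240:490],None,fx=3.2,fy=3.2,interpolation=cv2.INTER_CUBIC);cv2.imwrite('pics/t3.png',cv2.convertScaleAbs(b,alpha=1.5)[:,:,::-1])
E
```

```text
skewer mid [508.5  83.7] len 101.1 ang 79.16 px 324.0 150.0
skewer mid [611.6  90.9] len 40.5 ang 80.37 px 314.0 70.0
skewer mid [562.5 107.7] len 40.1 ang 78.38 px 309.0 112.0
skewer mid [601.7  34.8] len 48.0 ang 79.32 px 353.0 69.0
[[0.55596531 0.18563651 0.05      ]
 [0.5278721  0.01389368 0.05      ]]
shift [0.0563 0.023  0.3011] turn [0.001 0.003 0.002] | at [0.4587 0.1171 0.3613] [ 3.141e+00  3.000e-03 -1.910e-01] t 6.8
shift [ 0.1562 -0.0036  0.3007] turn [0.001 0.003 0.002] | at [0.4587 0.1171 0.3613] [ 3.141e+00  3.000e-03 -1.910e-01] t 6.8
shift [ 0.1048 -0.0108  0.3009] turn [0.001 0.003 0.002] | at [0.4587 0.1171 0.3613] [ 3.141e+00  3.000e-03 -1.910e-01] t 6.8
shift [0.157  0.0533 0.3008] turn [0.001 0.003 0.002] | at [0.4587 0.1171 0.3613] [ 3.141e+00  3.000e-03 -1.910e-01] t 6.8
[[308.87238939 246.81797428]
 [305.82725904 211.80698446]
 [300.34778346 228.54714846]
 [324.98767701 214.85015432]]
[303. 235.]
tin corners top px [[399.  219.1]
 [435.4 198.9]
 [481.7 278.4]
 [445.  299.3]]
```

View pics/t3.png

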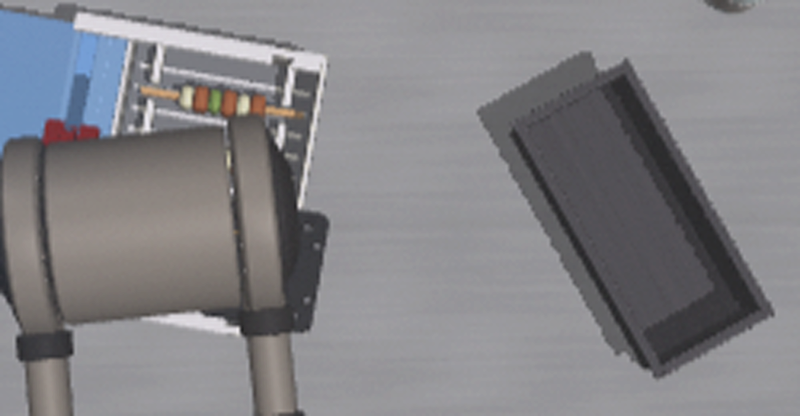

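The tin's corners in the top view match the prediction to about 1.5 px. I'll re-measure the skewers with wider closing.

```bash
sed -i 's/np.ones((5,9)/np.ones((5,31)/' h.py; python3 - <<'E'
from h import *
import pickle
m=pickle.load(open('w3.pkl','rb'));im=np.load('w3.npy')
S=skewers(im,m,(254,380,45,218))
mt=robot.camera_model('top')
C=ray(mt,[(400.3,220.6),(436.9,199.4),(481.6,277.5),(445,297.5)],.055)[:,:2];print(C.mean(0),[np.degrees(np.arctan2(*(C[a]-C[b])[::-1])) for a,b in((0,3),(1,2))])
print(robot.observe()['qpos'].round(2))
to([.611,.085,.15],1.378)
E
```

```text
skewer mid [610.   84.6] len 148.9 ang 80.25 px 322.0 70.0
skewer mid [560.9 101.2] len 149.1 ang 77.71 px 317.0 112.0
skewer mid [512.8 107.2] len 148.9 ang 79.4 px 318.0 150.0
[ 0.49493992 -0.29447112] [np.float64(28.246167895735784), np.float64(27.457813829792194)]
[0.09 0.17 1.38 0.   1.59 1.85]
shift [0.1562 0.0024 0.2111] turn [-0.002  0.003 -1.569] | at [0.4587 0.1171 0.3615] [ 3.141e+00  3.000e-03 -1.910e-01] t 6.85
```

>>> {"op": "arm_command", "data": {
  "moves": [
    [[0.03,0,0.03],[0,0,-0.14],0.05],
    [[0.06,0,0.06],[0,0,-0.28],0.05],
    [[0.09,0.002,0.09],[0,0,-0.42],0.04],
    [[0.12,0.002,0.12],[0,0,-0.56],0.031],
    [[0.156,0.002,0.15],[0,0,-0.7],0.031]
  ]
}}

```text
time: 7.35
tool_pos: [0.6122, 0.0851, 0.211]
tool_rot: [-3.141, 0.001, 0.514]
contact_force: [0.4, 0.1, 0.6]
opening: 0.0327
grip_force: 0.0
```

>>> {"op": "arm_command", "data": {
  "moves": [
    [[0,0,0.01],[0,0,-0.14],0.031],
    [[0,0,0.02],[0,0,-0.28],0.031],
    [[0,0,0.03],[0,0,-0.42],0.031],
    [[0,0,0.05],[0,0,-0.56],0.031],
    [[0,0,0.06],[0,0,-0.7],0.031]
  ]
}}

```text
time: 7.85
tool_pos: [0.6107, 0.0851, 0.1503]
tool_rot: [-3.138, 0.001, 1.214]
contact_force: [-0.3, -0.5, -0.2]
opening: 0.0313
grip_force: 0.0
```

```bash
python3 - <<'E'
from h import *
stat(); to([.611,.0845,.016],1.4)
m=robot.camera_model('wrist'); im=robot.read_camera('wrist'); cv2.imwrite('pics/w4.png',im[:,:,::-1])
E
```

```text
t 7.85 [0.6107 0.0851 0.1503] [-3.138e+00  1.000e-03  1.214e+00] F [-0.3 -0.5 -0.2] open 0.0313 grip 0.0
shift [-0.0003  0.001   0.1343] turn [-0.004  0.001 -0.186] | at [0.6107 0.0851 0.1503] [-3.138e+00  1.000e-03  1.214e+00] t 7.85
```

View pics/w4.png

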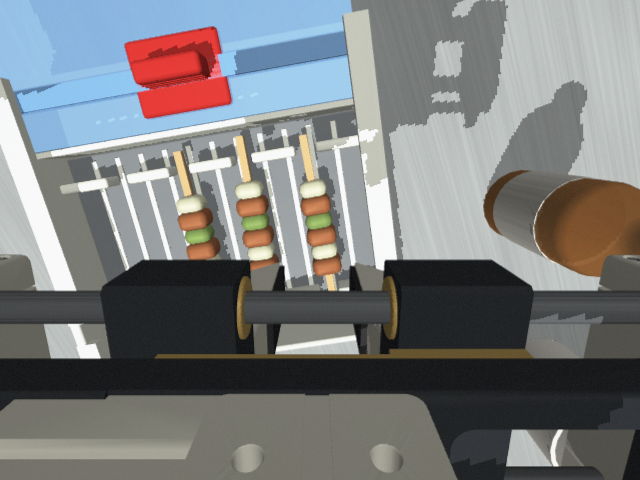

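Skewer 0 is centred at col 318. The sauce bottle is near on the right, so I'll check clearance before descending.

```bash
python3 - <<'E'
from h import *
im=cv2.imread('pics/top0.png')[:,:,::-1].copy(); m=robot.camera_model('top')
r=red(im);r[170:]=0
c=big(r)[0]; u=c.reshape(-1,2).mean(0); print(u,ray(m,u,.165))
h=hsv(im);k=((h[...,0]<20)&(h[...,1]>120)&(h[...,2]>40)).astype(np.uint8);k[:130]=0;k[175:]=0;k[:,:305]=0;k[:,345:]=0
b=big(k)[0].reshape(-1,2);print(b.min(0),b.max(0)); b=cv2.boundingRect(b)
print(ray(m,[(b[0]+b[2]/2,b[1]+b[3])],0.05))
E
```

```text
[324.7037037  142.25925926] [[0.77794689 0.03594858 0.165     ]]
[318 138] [334 158]
[[0.76276304 0.02772921 0.05      ]]
```

>>> {"op": "arm_command", "data": {
  "moves": [
    [[0,0.001,0.02],[0,0,-0.1],0.031],
    [[0,0.001,0.05],[0,0,-0.186],0.031],
    [[0,0.001,0.08],[0,0,-0.186],0.031],
    [[0,0.001,0.11],[0,0,-0.186],0.031],
    [[0,0.001,0.134],[0,0,-0.186],0.031]
  ]
}}

```text
time: 8.4
tool_pos: [0.6118, 0.0847, 0.017]
tool_rot: [-3.14, 0.0, 1.391]
contact_force: [0.0, 0.3, -1.0]
opening: 0.0311
grip_force: 0.0
```

>>> {"op": "arm_command", "data": {
  "moves": [
    [[0,0,0],[0,0,0],0.031],
    [[0,0,0],[0,0,0],0.02],
    [[0,0,0],[0,0,0],0.015],
    [[0,0,0],[0,0,0],0.015],
    [[0,0,0],[0,0,0],0.015]
  ],
  "squeeze": 25
}}

```text
time: 8.9
tool_pos: [0.6133, 0.0844, 0.0203]
tool_rot: [3.14, -0.0, 1.394]
contact_force: [-0.2, -0.6, 0.1]
opening: 0.0237
grip_force: 25.0
```

>>> {"op": "arm_command", "data": {
  "moves": [
    [[0,0,-0.02],[0,0,0],0.015],
    [[0,0,-0.05],[0,0,0],0.015],
    [[0,0,-0.09],[0,0,0],0.015],
    [[0,0,-0.11],[0,0,0],0.015],
    [[0,0,-0.11],[0,0,0],0.015]
  ]
}}

```text
time: 9.4
tool_pos: [0.6148, 0.0845, 0.1335]
tool_rot: [3.134, -0.001, 1.394]
contact_force: [0.1, -0.1, -0.7]
opening: 0.0239
grip_force: 25.0
```

```bash
python3 - <<'E'
from h import *
stat(); u=np.array([np.cos(.487),np.sin(.487)])
for k in(.07,0,-.07): p=np.array([.4947,-.2935])+k*u; print(k,p.round(4))
to([*(np.array([.4947,-.2935])+.07*u),.13],2.058)
E
```

```text
t 9.4 [0.6148 0.0845 0.1335] [ 3.134e+00 -1.000e-03  1.394e+00] F [ 0.1 -0.1 -0.7] open 0.0239 grip 25.0
0.07 [ 0.5566 -0.2607]
0 [ 0.4947 -0.2935]
-0.07 [ 0.4328 -0.3263]
shift [-0.3501  0.0035  0.003 ] turn [ 0.008  0.001 -0.664] | at [0.6148 0.0845 0.1335] [ 3.134e+00 -1.000e-03  1.394e+00] t 9.4
```

>>> {"op": "arm_command", "data": {
  "moves": [
    [[-0.04,0,0],[0,0,0],0.015],
    [[-0.085,0,0],[0,0,0],0.015],
    [[-0.13,0.001,0],[0,0,0],0.015],
    [[-0.175,0.002,0],[0,0,0],0.015],
    [[-0.22,0.0035,0],[0,0,0],0.015]
  ]
}}

```text
time: 9.9
tool_pos: [0.5762, -0.1341, 0.1281]
tool_rot: [-3.14, -0.0, 1.394]
contact_force: [0.8, 0.4, -0.4]
opening: 0.0237
grip_force: 25.0
```

>>> {"op": "arm_command", "data": {
  "moves": [
    [[-0.03,0,0],[0,0,-0.13],0.015],
    [[-0.06,0,0],[0,0,-0.26],0.015],
    [[-0.09,0,0],[0,0,-0.4],0.015],
    [[-0.12,0,0],[0,0,-0.53],0.015],
    [[-0.13,0,0],[0,0,-0.664],0.015]
  ]
}}

```text
time: 10.4
tool_pos: [0.5532, -0.2633, 0.1278]
tool_rot: [-3.14, -0.001, 2.061]
contact_force: [-0.7, 0.1, -1.6]
opening: 0.0235
grip_force: 25.0
```

```bash
python3 - <<'E'
from h import *
stat(); to([.5566,-.2607,.06],2.058)
m=robot.camera_model('wrist'); im=robot.read_camera('wrist'); cv2.imwrite('pics/w5.png',im[:,:,::-1])
E
```

```text
t 10.4 [ 0.5532 -0.2633  0.1278] [-3.140e+00 -1.000e-03  2.061e+00] F [-0.7  0.1 -1.6] open 0.0235 grip 25.0
shift [0.0007 0.0044 0.0678] turn [-0.001 -0.001  0.003] | at [ 0.5532 -0.2633  0.1278] [-3.140e+00 -1.000e-03  2.061e+00] t 10.4
```

View pics/w5.png

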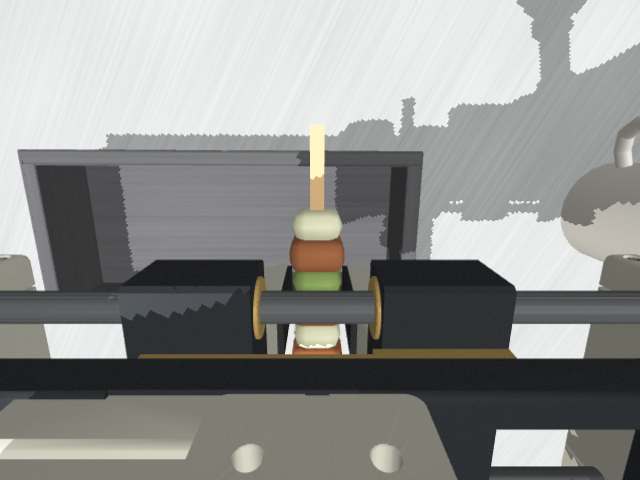

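```bash
python3 - <<'E'
from h import *
m=robot.camera_model('wrist')
P=ray(m,[(60,151),(220,151),(400,152.5),(421,153),(24,152)],.055)[:,:2]-np.array([.4947,-.2935])
u=np.array([np.cos(.487),np.sin(.487)]);n=np.array([-u[1],u[0]]);print(np.c_[P@u,P@n].round(4))
E
```

```text
[[-0.1006  0.0598]
 [ 0.0021  0.0609]
 [ 0.1175  0.0611]
 [ 0.131   0.061 ]
 [-0.1239  0.059 ]]
```

>>> {"op": "arm_command", "data": {
  "moves": [
    [[0,0.004,0.02],[0,0,0],0.015],
    [[0,0.004,0.04],[0,0,0],0.015],
    [[0,0.004,0.058],[0,0,0],0.015],
    [[0,0.004,0.068],[0,0,0],0.015],
    [[0,0.004,0.072],[0,0,0],0.015]
  ]
}}

```text
time: 10.95
tool_pos: [0.5573, -0.2579, 0.0555]
tool_rot: [-3.14, -0.002, 2.057]
contact_force: [0.6, -0.1, -0.3]
opening: 0.0236
grip_force: 25.0
```

>>> {"op": "arm_command", "data": {
  "moves": [
    [[0,0,0.001],[0,0,0],0.015],
    [[0,0,0.002],[0,0,0],0.015],
    [[0,0,0.003],[0,0,0],0.015],
    [[0,0,0.004],[0,0,0],0.015],
    [[0,0,0.004],[0,0,0],0.015]
  ]
}}

```text
time: 11.45
tool_pos: [0.5584, -0.2591, 0.054]
tool_rot: [3.141, 0.001, 2.058]
contact_force: [0.1, 1.5, 3.5]
opening: 0.0236
grip_force: 25.0
```

>>> {"op": "arm_command", "data": {
  "moves": [
    [[0,0,0],[0,0,0],0.025],
    [[0,0,0],[0,0,0],0.032],
    [[0,0,0],[0,0,0],0.036],
    [[0,0,0],[0,0,0],0.036],
    [[0,0,0],[0,0,0],0.036]
  ]
}}

```text
time: 11.95
tool_pos: [0.5579, -0.2588, 0.053]
tool_rot: [-3.141, -0.0, 2.058]
contact_force: [-0.4, 0.1, -0.4]
opening: 0.036
grip_force: 0.0
```

>>> {"op": "arm_command", "data": {
  "moves": [
    [[0,0,-0.01],[0,0,0],0.036],
    [[0,0,-0.03],[0,0,0],0.036],
    [[0,0,-0.06],[0,0,0],0.036],
    [[0,0,-0.1],[0,0,0],0.036],
    [[0,0,-0.13],[0,0,0],0.036]
  ]
}}

```text
time: 12.45
tool_pos: [0.5584, -0.2591, 0.1864]
tool_rot: [3.14, 0.002, 2.058]
contact_force: [0.5, -0.7, -0.3]
opening: 0.0353
grip_force: 0.0
```

```bash
python3 - <<'E'
from h import *
stat(); to([.5609,.1012,.19],1.356)
m=robot.camera_model('wrist');im=robot.read_camera('wrist')
t=robot.read_camera('top');cv2.imwrite('pics/c1.png',np.hstack([im[:300],t[150:450]])[:, :, ::-1][:, ::1]) ; print(im.shape)
a=im[100:340,0:640];b=cv2.resize(t[180:310,240:500],(640,320));cv2.imwrite('pics/c1.png',np.vstack([a,b])[:,:,::-1])
E
```

```text
t 12.45 [ 0.5584 -0.2591  0.1864] [3.140e+00 2.000e-03 2.058e+00] F [ 0.5 -0.7 -0.3] open 0.0353 grip 0.0
shift [ 0.3172  0.1708 -0.0042] turn [0.002 0.002 0.702] | at [ 0.5584 -0.2591  0.1864] [3.140e+00 2.000e-03 2.058e+00] t 12.45
(480, 640, 3)
```

View pics/c1.png

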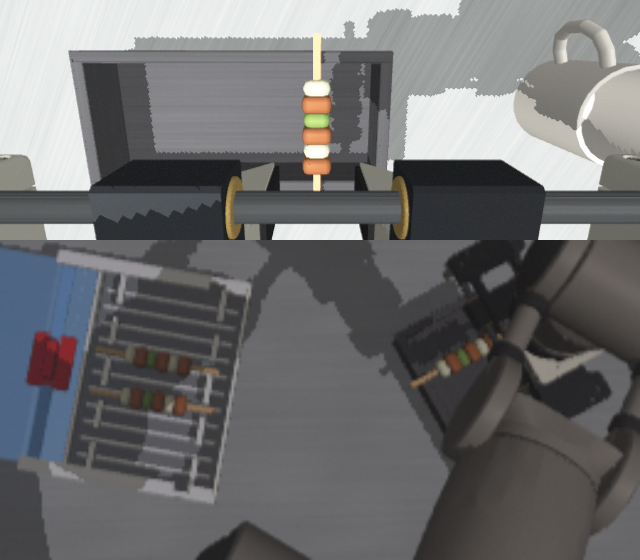

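```bash
python3 - <<'E'
from h import *
im=robot.read_camera('top');m=robot.camera_model('top')
import h
S=skewers(im,m,(270,330,212,272))
E
sed -i 's/<300/<60/' h.py; python3 - <<'E'
from h import *
im=robot.read_camera('top');m=robot.camera_model('top')
S=skewers(im,m,(272,332,212,262))
E
```

```text
skewer mid [514.8 105. ] len 144.6 ang 79.22 px 303.0 245.0
skewer mid [562.5  98.5] len 146.8 ang 77.48 px 305.0 228.0
```

>>> {"op": "arm_command", "data": {
  "moves": [
    [[0.04,0.02,0],[0,0,0],0.036],
    [[0.08,0.042,0],[0,0,0],0.034],
    [[0.12,0.064,0],[0,0,0],0.031],
    [[0.16,0.086,0],[0,0,0],0.031],
    [[0.2,0.108,0],[0,0,0],0.031]
  ]
}}

```text
time: 13.15
tool_pos: [0.5587, -0.0297, 0.1816]
tool_rot: [-3.139, -0.002, 2.057]
contact_force: [1.4, 0.8, -0.7]
opening: 0.0308
grip_force: 0.0
```

>>> {"op": "arm_command", "data": {
  "moves": [
    [[0.03,0.015,0],[0,0,0.14],0.031],
    [[0.06,0.03,0],[0,0,0.28],0.031],
    [[0.09,0.045,0.01],[0,0,0.42],0.031],
    [[0.117,0.063,0.03],[0,0,0.56],0.031],
    [[0.117,0.063,0.05],[0,0,0.702],0.031]
  ]
}}

```text
time: 13.65
tool_pos: [0.5598, 0.105, 0.1314]
tool_rot: [-3.14, -0.001, 1.354]
contact_force: [0.0, -1.2, -0.7]
opening: 0.0311
grip_force: 0.0
```

```bash
python3 - <<'E'
from h import *
stat(); to([.562,.100,.016],1.356)
E
```

```text
t 13.65 [0.5598 0.105  0.1314] [-3.140e+00 -1.000e-03  1.354e+00] F [ 0.  -1.2 -0.7] open 0.0311 grip 0.0
shift [-0.0045  0.0034  0.1154] turn [-0.002 -0.001 -0.002] | at [0.5598 0.105  0.1314] [-3.140e+00 -1.000e-03  1.354e+00] t 13.65
```

>>> {"op": "arm_command", "data": {
  "moves": [
    [[-0.002,0.002,0.02],[0,0,0],0.031],
    [[-0.004,0.003,0.04],[0,0,0],0.031],
    [[-0.004,0.003,0.06],[0,0,0],0.031],
    [[-0.004,0.003,0.065],[0,0,0],0.031],
    [[-0.004,0.003,0.065],[0,0,0],0.031]
  ]
}}

```text
time: 14.15
tool_pos: [0.5617, 0.0967, 0.0667]
tool_rot: [-3.138, 0.001, 1.356]
contact_force: [0.2, -1.0, -0.1]
opening: 0.0307
grip_force: 0.0
```

```bash
python3 - <<'E'
from h import *
to([.562,.100,.016],1.356)
m=robot.camera_model('wrist');im=robot.read_camera('wrist');S=skewers(im,m,(150,480,0,255))
cv2.imwrite('pics/w6.png',im[:,:,::-1])
to([.562,.100,.016],1.356)
E
```

```text
shift [ 0.0033 -0.0002  0.0507] turn [-0.003  0.001 -0.   ] | at [0.5617 0.0967 0.0667] [-3.138e+00  1.000e-03  1.356e+00] t 14.15
skewer mid [556.  220.3] len 71.1 ang 168.62 px 258.0 35.0
skewer mid [564.2 113.8] len 28.3 ang 78.55 px 317.0 230.0
skewer mid [516.9 121.7] len 31.3 ang 17.26 px 234.0 234.0
skewer mid [524.3 163. ] len 35.4 ang 79.57 px 228.0 160.0
skewer mid [573.4 157. ] len 35.3 ang 77.8 px 317.0 152.0
shift [ 0.0031 -0.0011  0.0518] turn [-0.001  0.    -0.   ] | at [0.5625 0.0968 0.0678] [-3.14   0.     1.356] t 14.2
```

>>> {"op": "arm_command", "data": {
  "moves": [
    [[0.003,0,0.015],[0,0,0],0.031],
    [[0.003,0,0.03],[0,0,0],0.031],
    [[0.003,0,0.045],[0,0,0],0.031],
    [[0.003,0,0.051],[0,0,0],0.031],
    [[0.003,0,0.051],[0,0,0],0.031]
  ]
}}

```text
time: 14.7
tool_pos: [0.5634, 0.0997, 0.0171]
tool_rot: [-3.141, 0.0, 1.356]
contact_force: [-0.3, -0.8, 0.1]
opening: 0.0311
grip_force: 0.0
```

>>> {"op": "arm_command", "data": {
  "moves": [
    [[0,0,0],[0,0,0],0.025],
    [[0,0,0],[0,0,0],0.02],
    [[0,0,0],[0,0,0],0.015],
    [[0,0,0],[0,0,0],0.015],
    [[0,0,0],[0,0,0],0.015]
  ]
}}

```text
time: 15.2
tool_pos: [0.5642, 0.0997, 0.0181]
tool_rot: [3.14, -0.0, 1.356]
contact_force: [-1.3, 0.1, 7.1]
opening: 0.0236
grip_force: 25.0
```

>>> {"op": "arm_command", "data": {
  "moves": [
    [[0,0,-0.02],[0,0,0],0.015],
    [[0,0,-0.05],[0,0,0],0.015],
    [[0,0,-0.09],[0,0,0],0.015],
    [[0,0,-0.12],[0,0,0],0.015],
    [[0,0,-0.12],[0,0,0],0.015]
  ]
}}

```text
time: 15.7
tool_pos: [0.566, 0.0999, 0.1417]
tool_rot: [3.133, -0.002, 1.356]
contact_force: [0.7, -0.3, -0.5]
opening: 0.0241
grip_force: 25.0
```

```bash
python3 - <<'E'
from h import *
stat(); to([.4947,-.2935,.13],2.058)
E
```

```text
t 15.7 [0.566  0.0999 0.1417] [ 3.133e+00 -2.000e-03  1.356e+00] F [ 0.7 -0.3 -0.5] open 0.0241 grip 25.0
shift [-0.3995  0.0142  0.011 ] turn [ 0.009  0.001 -0.702] | at [0.566  0.0999 0.1417] [ 3.133e+00 -2.000e-03  1.356e+00] t 15.7
```

>>> {"op": "arm_command", "data": {
  "moves": [
    [[-0.04,0,0],[0,0,0],0.015],
    [[-0.085,0,0],[0,0,0],0.015],
    [[-0.13,0.005,0],[0,0,0],0.015],
    [[-0.178,0.01,0],[0,0,0],0.015],
    [[-0.225,0.014,0],[0,0,0],0.015]
  ]
}}

```text
time: 16.2
tool_pos: [0.5283, -0.1246, 0.1363]
tool_rot: [-3.14, -0.0, 1.356]
contact_force: [-0.3, -0.3, -0.6]
opening: 0.0237
grip_force: 25.0
```

>>> {"op": "arm_command", "data": {
  "moves": [
    [[-0.04,0,0],[0,0,-0.14],0.015],
    [[-0.08,0,0],[0,0,-0.28],0.015],
    [[-0.12,0,0],[0,0,-0.42],0.015],
    [[-0.15,0,0.005],[0,0,-0.56],0.015],
    [[-0.1745,0,0.01],[0,0,-0.702],0.015]
  ]
}}

```text
time: 16.7
tool_pos: [0.4908, -0.2953, 0.1261]
tool_rot: [-3.141, -0.001, 2.062]
contact_force: [0.9, 0.9, -0.7]
opening: 0.0237
grip_force: 25.0
```

```bash
python3 - <<'E'
from h import *
to([.4947,-.2935,.056],2.058);stat()
E
```

```text
shift [-0.0003  0.0043  0.0701] turn [-0.001 -0.001  0.004] | at [ 0.4908 -0.2953  0.1261] [-3.141e+00 -1.000e-03  2.062e+00] t 16.7
t 16.7 [ 0.4908 -0.2953  0.1261] [-3.141e+00 -1.000e-03  2.062e+00] F [ 0.9  0.9 -0.7] open 0.0237 grip 25.0
```

>>> {"op": "arm_command", "data": {
  "moves": [
    [[0,0.004,0.02],[0,0,0],0.015],
    [[0,0.004,0.04],[0,0,0],0.015],
    [[0,0.004,0.06],[0,0,0],0.015],
    [[0,0.004,0.068],[0,0,0],0.015],
    [[0,0.004,0.07],[0,0,0],0.015]
  ]
}}

```text
time: 17.2
tool_pos: [0.4947, -0.2911, 0.0557]
tool_rot: [-3.14, -0.003, 2.058]
contact_force: [0.3, -0.6, -0.3]
opening: 0.0238
grip_force: 25.0
```

>>> {"op": "arm_command", "data": {
  "moves": [
    [[0,0,0.001],[0,0,0],0.015],
    [[0,0,0.002],[0,0,0],0.015],
    [[0,0,0.003],[0,0,0],0.015],
    [[0,0,0.004],[0,0,0],0.015],
    [[0,0,0.004],[0,0,0],0.015]
  ]
}}

```text
time: 17.7
tool_pos: [0.4955, -0.2917, 0.0533]
tool_rot: [3.141, 0.0, 2.058]
contact_force: [0.3, -0.8, -1.7]
opening: 0.0236
grip_force: 25.0
```

>>> {"op": "arm_command", "data": {
  "moves": [
    [[0,0,0.001],[0,0,0],0.015],
    [[0,0,0.0015],[0,0,0],0.015],
    [[0,0,0.002],[0,0,0],0.015],
    [[0,0,0.0025],[0,0,0],0.015],
    [[0,0,0.0025],[0,0,0],0.015]
  ]
}}

```text
time: 18.2
tool_pos: [0.4956, -0.2918, 0.052]
tool_rot: [3.141, 0.001, 2.058]
contact_force: [-3.4, 1.6, 11.3]
opening: 0.0236
grip_force: 25.0
```

Contact. Release, rise and check.

>>> {"op": "arm_command", "data": {
  "moves": [
    [[0,0,0],[0,0,0],0.025],
    [[0,0,0],[0,0,0],0.032],
    [[0,0,0],[0,0,0],0.036],
    [[0,0,0],[0,0,0],0.036],
    [[0,0,0],[0,0,0],0.036]
  ]
}}

```text
time: 18.7
tool_pos: [0.4954, -0.2917, 0.0504]
tool_rot: [-3.141, -0.0, 2.058]
contact_force: [-0.2, 0.1, -0.2]
opening: 0.0354
grip_force: 0.0
```

>>> {"op": "arm_command", "data": {
  "moves": [
    [[0,0,-0.01],[0,0,0],0.036],
    [[0,0,-0.03],[0,0,0],0.036],
    [[0,0,-0.06],[0,0,0],0.036],
    [[0,0,-0.1],[0,0,0],0.036],
    [[0,0,-0.13],[0,0,0],0.036]
  ]
}}

```text
time: 19.2
tool_pos: [0.4958, -0.292, 0.1837]
tool_rot: [3.141, 0.002, 2.058]
contact_force: [-0.2, 0.1, 0.2]
opening: 0.0364
grip_force: 0.0
```

```bash
python3 - <<'E'
from h import *
m=robot.camera_model('wrist');im=robot.read_camera('wrist')
S=skewers(im,m,(150,480,0,255),zs=.06)
im=robot.read_camera('top');m=robot.camera_model('top')
S=skewers(im,m,(272,332,212,262))
to([.5145,.106,.15],1.386)
E
```

```text
skewer mid [ 554.7 -254.1] len 42.3 ang 118.87 px 402.0 220.0
skewer mid [ 491.5 -285.7] len 41.9 ang 117.77 px 316.0 218.0
skewer mid [ 530.8 -209.4] len 35.3 ang 117.84 px 406.0 157.0
skewer mid [514.6 105. ] len 144.6 ang 78.99 px 303.0 245.0
shift [0.3451 0.2017 0.0339] turn [0.007 0.007 0.672] | at [ 0.4975 -0.2932  0.1863] [3.138 0.009 2.058] t 19.3
```

>>> {"op": "arm_command", "data": {
  "moves": [
    [[0.04,0.023,0],[0,0,0],0.038],
    [[0.08,0.046,0],[0,0,0],0.038],
    [[0.12,0.07,0],[0,0,0],0.038],
    [[0.16,0.094,0],[0,0,0],0.038],
    [[0.2,0.117,0],[0,0,0],0.038]
  ]
}}

```text
time: 19.8
tool_pos: [0.5048, -0.0584, 0.1805]
tool_rot: [-3.141, -0.0, 2.057]
contact_force: [1.2, 0.4, 0.2]
opening: 0.0385
grip_force: 0.0
```

>>> {"op": "arm_command", "data": {
  "moves": [
    [[0.035,0.02,0],[0,0,0.14],0.038],
    [[0.07,0.04,0],[0,0,0.28],0.038],
    [[0.105,0.06,0.01],[0,0,0.42],0.038],
    [[0.13,0.075,0.03],[0,0,0.56],0.038],
    [[0.145,0.085,0.07],[0,0,0.672],0.038]
  ]
}}

```text
time: 20.3
tool_pos: [0.5141, 0.1102, 0.1121]
tool_rot: [3.136, -0.002, 1.382]
contact_force: [1.0, 0.6, -0.5]
opening: 0.0381
grip_force: 0.0
```

```bash
python3 - <<'E'
from h import *
stat(); to([.5137,.106,.018],1.386)
m=robot.camera_model('wrist');im=robot.read_camera('wrist');S=skewers(im,m,(150,480,60,255))
E
```

```text
t 20.3 [0.5141 0.1102 0.1121] [ 3.136e+00 -2.000e-03  1.382e+00] F [ 1.   0.6 -0.5] open 0.0381 grip 0.0
shift [-0.0044 -0.0001  0.0941] turn [ 0.006 -0.002 -0.004] | at [0.5141 0.1102 0.1121] [ 3.136e+00 -2.000e-03  1.382e+00] t 20.3
skewer mid [561.2 212. ] len 68.7 ang 168.89 px 360.0 76.0
skewer mid [515.  116.3] len 34.8 ang 79.91 px 318.0 230.0
skewer mid [523.5 163.1] len 35.4 ang 79.36 px 317.0 162.0
```

>>> {"op": "arm_command", "data": {
  "moves": [
    [[-0.002,0,0.03],[0,0,0],0.038],
    [[-0.002,0,0.06],[0,0,0],0.036],
    [[-0.002,0,0.08],[0,0,0],0.034],
    [[-0.002,0,0.092],[0,0,0],0.034],
    [[-0.002,0,0.092],[0,0,0],0.034]
  ]
}}

```text
time: 20.85
tool_pos: [0.5111, 0.1054, 0.0174]
tool_rot: [-3.138, 0.001, 1.386]
contact_force: [-0.3, -0.0, 0.2]
opening: 0.034
grip_force: 0.0
```

>>> {"op": "arm_command", "data": {
  "moves": [
    [[0,0,0],[0,0,0],0.025],
    [[0,0,0],[0,0,0],0.02],
    [[0,0,0],[0,0,0],0.015],
    [[0,0,0],[0,0,0],0.015],
    [[0,0,0],[0,0,0],0.015]
  ]
}}

```text
time: 21.35
tool_pos: [0.513, 0.1057, 0.0198]
tool_rot: [3.139, -0.0, 1.386]
contact_force: [-0.6, -0.8, 6.4]
opening: 0.024
grip_force: 25.0
```

>>> {"op": "arm_command", "data": {
  "moves": [
    [[0,0,-0.02],[0,0,0],0.015],
    [[0,0,-0.05],[0,0,0],0.015],
    [[0,0,-0.09],[0,0,0],0.015],
    [[0,0,-0.12],[0,0,0],0.015],
    [[0,0,-0.12],[0,0,0],0.015]
  ]
}}

```text
time: 21.85
tool_pos: [0.5145, 0.106, 0.143]
tool_rot: [3.133, -0.002, 1.386]
contact_force: [-0.1, -0.0, -1.2]
opening: 0.024
grip_force: 25.0
```

```bash
python3 - <<'E'
from h import *
stat(); to([.4328,-.3263,.13],2.058)
E
```

```text
t 21.85 [0.5145 0.106  0.143 ] [ 3.133e+00 -2.000e-03  1.386e+00] F [-0.1 -0.  -1.2] open 0.024 grip 25.0
shift [-0.44  -0.001  0.012] turn [ 0.009  0.001 -0.672] | at [0.5145 0.106  0.143 ] [ 3.133e+00 -2.000e-03  1.386e+00] t 21.85
```

>>> {"op": "arm_command", "data": {
  "moves": [
    [[-0.04,0,0],[0,0,0],0.015],
    [[-0.085,0,0],[0,0,0],0.015],
    [[-0.13,0,0],[0,0,0],0.015],
    [[-0.178,0,0],[0,0,0],0.015],
    [[-0.225,0,0],[0,0,0],0.015]
  ]
}}

```text
time: 22.35
tool_pos: [0.4696, -0.1168, 0.1378]
tool_rot: [-3.14, -0.0, 1.386]
contact_force: [0.7, 1.1, -1.1]
opening: 0.0239
grip_force: 25.0
```

>>> {"op": "arm_command", "data": {
  "moves": [
    [[-0.045,0,0],[0,0,-0.13],0.015],
    [[-0.09,0,0],[0,0,-0.26],0.015],
    [[-0.135,0,0],[0,0,-0.4],0.015],
    [[-0.18,0,0.005],[0,0,-0.53],0.015],
    [[-0.215,0,0.01],[0,0,-0.672],0.015]
  ]
}}

```text
time: 22.85
tool_pos: [0.43, -0.3289, 0.1276]
tool_rot: [-3.141, -0.001, 2.062]
contact_force: [0.3, 0.1, -1.4]
opening: 0.0238
grip_force: 25.0
```

```bash
python3 - <<'E'
from h import *
to([.4328,-.3263,.056],2.058);stat()
E
```

```text
shift [0.0009 0.0037 0.0716] turn [-0.    -0.001  0.004] | at [ 0.43   -0.3289  0.1276] [-3.141e+00 -1.000e-03  2.062e+00] t 22.85
t 22.85 [ 0.43   -0.3289  0.1276] [-3.141e+00 -1.000e-03  2.062e+00] F [ 0.3  0.1 -1.4] open 0.0238 grip 25.0
```

>>> {"op": "arm_command", "data": {
  "moves": [
    [[0,0.003,0.02],[0,0,0],0.015],
    [[0,0.003,0.04],[0,0,0],0.015],
    [[0,0.003,0.06],[0,0,0],0.015],
    [[0,0.003,0.07],[0,0,0],0.015],
    [[0,0.003,0.073],[0,0,0],0.015]
  ]
}}

```text
time: 23.35
tool_pos: [0.4331, -0.3245, 0.054]
tool_rot: [-3.141, -0.003, 2.058]
contact_force: [0.3, 0.4, -0.5]
opening: 0.0241
grip_force: 25.0
```

>>> {"op": "arm_command", "data": {
  "moves": [
    [[0,0,0.001],[0,0,0],0.015],
    [[0,0,0.002],[0,0,0],0.015],
    [[0,0,0.002],[0,0,0],0.015],
    [[0,0,0.002],[0,0,0],0.015],
    [[0,0,0.002],[0,0,0],0.015]
  ]
}}

```text
time: 23.85
tool_pos: [0.4341, -0.3255, 0.0541]
tool_rot: [3.141, 0.001, 2.058]
contact_force: [0.7, -0.2, -1.5]
opening: 0.0243
grip_force: 25.0
```

>>> {"op": "arm_command", "data": {
  "moves": [
    [[0,0,0.001],[0,0,0],0.015],
    [[0,0,0.002],[0,0,0],0.015],
    [[0,0,0.003],[0,0,0],0.015],
    [[0,0,0.003],[0,0,0],0.015],
    [[0,0,0.003],[0,0,0],0.015]
  ]
}}

```text
time: 24.35
tool_pos: [0.4342, -0.3256, 0.0536]
tool_rot: [3.141, 0.002, 2.058]
contact_force: [-4.5, 5.2, 21.7]
opening: 0.0235
grip_force: 25.0
```

Firm contact at rim height. Release and look.

>>> {"op": "arm_command", "data": {
  "moves": [
    [[0,0,-0.001],[0,0,0],0.02],
    [[0,0,-0.001],[0,0,0],0.028],
    [[0,0,-0.001],[0,0,0],0.036],
    [[0,0,-0.001],[0,0,0],0.036],
    [[0,0,-0.001],[0,0,0],0.036]
  ]
}}

```text
time: 24.85
tool_pos: [0.4338, -0.3253, 0.0513]
tool_rot: [-3.141, -0.0, 2.058]
contact_force: [0.2, -0.7, 0.0]
opening: 0.036
grip_force: 0.0
```

>>> {"op": "arm_command", "data": {
  "moves": [
    [[0,0,-0.01],[0,0,0],0.036],
    [[0,0,-0.03],[0,0,0],0.036],
    [[0,0,-0.06],[0,0,0],0.036],
    [[0,0,-0.1],[0,0,0],0.036],
    [[0,0,-0.15],[0,0,0],0.036]
  ]
}}

```text
time: 25.35
tool_pos: [0.4331, -0.3246, 0.2024]
tool_rot: [-3.141, -0.003, 2.058]
contact_force: [0.4, -0.2, 0.7]
opening: 0.0359
grip_force: 0.0
```

>>> {"op": "arm_command", "data": {
  "moves": [
    [[0.04,0.03,0],[0,0,0.14],0.05],
    [[0.08,0.06,0],[0,0,0.28],0.05],
    [[0.12,0.08,0],[0,0,0.42],0.05],
    [[0.16,0.1,0],[0,0,0.56],0.05],
    [[0.2,0.12,0],[0,0,0.7],0.05]
  ]
}}

```text
time: 25.85
tool_pos: [0.4462, -0.0932, 0.2024]
tool_rot: [3.141, 0.0, 1.36]
contact_force: [-0.1, -0.0, -0.1]
opening: 0.0499
grip_force: 0.0
```

```bash
python3 - <<'E'
from h import *
stat();to([.561,.2225,.13],-.193)
t=robot.read_camera('top');s=robot.read_camera('scene')
a=cv2.resize(s[130:280,150:350],(600,450),interpolation=cv2.INTER_CUBIC);b=cv2.resize(t[180:310,385:495],(200,236))
c=np.zeros((450,800,3),np.uint8);c[:,:600]=a;c[:236,600:]=b;c=cv2.convertScaleAbs(c,alpha=1.3);cv2.imwrite('pics/c2.png',c[:,:,::-1])
E
```

```text
t 25.85 [ 0.4462 -0.0932  0.2024] [3.141 0.    1.36 ] F [-0.1 -0.  -0.1] open 0.0499 grip 0.0
shift [0.3328 0.0462 0.0724] turn [ 1.000e-03 -1.000e-03  1.553e+00] | at [ 0.4462 -0.0932  0.2024] [3.141 0.    1.36 ] t 25.85
```

View pics/c2.png

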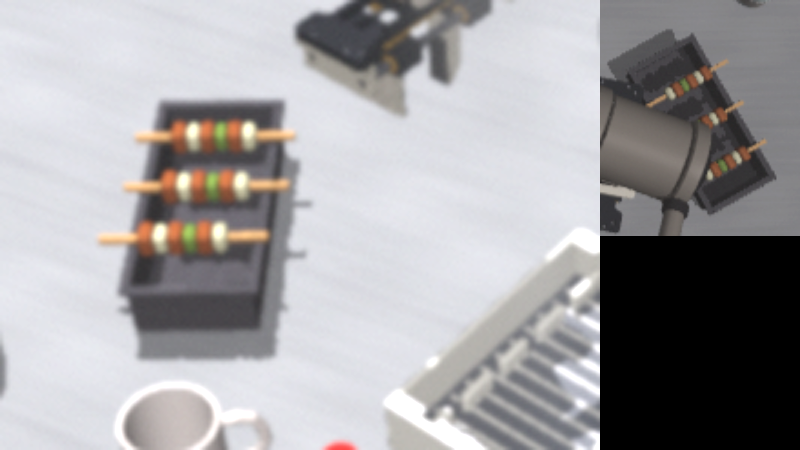

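Two skewers look right. The one nearest the mug (skewer 0) seems shifted along its stick, so I'll move the arm clear and measure all three from above.

>>> {"op": "arm_command", "data": {
  "moves": [
    [[0.04,0.006,0],[0,0,0.14],0.05],
    [[0.08,0.012,0],[0,0,0.28],0.05],
    [[0.12,0.018,0],[0,0,0.42],0.05],
    [[0.16,0.024,0],[0,0,0.56],0.05],
    [[0.2,0.028,0],[0,0,0.7],0.05]
  ]
}}

```text
time: 26.45
tool_pos: [0.515, 0.0936, 0.2022]
tool_rot: [3.141, -0.001, 0.672]
contact_force: [0.5, 0.4, 0.2]
opening: 0.0501
grip_force: 0.0
```

```bash
cat > tin.py <<'E'
from h import *
t=robot.read_camera('top');m=robot.camera_model('top')
h=hsv(t);k=((h[...,0]<60)&(h[...,1]>70)&(h[...,2]>60)).astype(np.uint8);k[:,:385]=0;k[:,500:]=0;k[:190]=0;k[310:]=0
k=cv2.morphologyEx(k,cv2.MORPH_CLOSE,np.ones((5,5),np.uint8))
u=np.array([np.cos(.487),np.sin(.487)]);n=np.array([-u[1],u[0]])
for c in big(k,5):
    if len(c)<20: continue
    z=np.zeros_like(k);cv2.drawContours(z,[c],-1,1,-1);ys,xs=np.nonzero(z)
    P=ray(m,np.c_[xs,ys],.06)[:,:2]-[.4947,-.2935]; a,b=P@u,P@n
    f=np.polyfit(b,a,1); print('k',round(np.median(a),4),'n from',b.min().round(4),'to',b.max().round(4),'tilt deg',round(np.degrees(np.arctan(f[0])),1))
stat()
cv2.imwrite('pics/tin3.png',cv2.resize(t[185:310,385:510],(600,600),interpolation=cv2.INTER_CUBIC)[:,:,::-1])
E
python3 tin.py
```

```text
k -0.0701 n from -0.0729 to 0.027 tilt deg -0.1
k 0.0004 n from -0.0735 to 0.0267 tilt deg -0.6
k 0.0684 n from -0.0847 to 0.015 tilt deg -1.4
k 0.0007 n from 0.0382 to 0.0733 tilt deg -1.8
k -0.0696 n from 0.0398 to 0.0748 tilt deg -1.3
t 26.5 [0.5162 0.0988 0.2022] [-3.141 -0.004  0.662] F [-1.8  3.3  0.4] open 0.05 grip 0.0
```

Skewer 0 has slipped about 11 mm along its stick, so its food touches the long wall. I'll regrasp it and recentre it.

```bash
python3 -c "
from h import *
to([.5605,-.2717,.18],2.058)"
```

```text
shift [-0.1928  0.3195  0.0211] turn [ 0.002 -0.004 -1.396] | at [0.5162 0.0988 0.2022] [-3.141 -0.004  0.662] t 26.5
```

>>> {"op": "arm_command", "data": {
  "moves": [
    [[-0.02,0.033,0],[0,0,-0.14],0.05],
    [[-0.04,0.066,0],[0,0,-0.28],0.05],
    [[-0.06,0.1,0],[0,0,-0.42],0.05],
    [[-0.08,0.132,0],[0,0,-0.56],0.045],
    [[-0.1,0.165,0],[0,0,-0.7],0.04]
  ]
}}

```text
time: 27.0
tool_pos: [0.5393, -0.1009, 0.2021]
tool_rot: [3.141, 0.0, 1.384]
contact_force: [0.4, 0.0, 0.6]
opening: 0.0419
grip_force: 0.0
```

```bash
python3 -c "
from h import *
to([.5605,-.2717,.15],2.058)"
```

```text
shift [-0.1639  0.0524  0.0522] turn [ 0.     0.001 -0.674] | at [ 0.5393 -0.1009  0.2021] [3.141 0.    1.384] t 27.0
```

>>> {"op": "arm_command", "data": {
  "moves": [
    [[-0.04,0.01,0.01],[0,0,-0.13],0.036],
    [[-0.08,0.02,0.02],[0,0,-0.26],0.036],
    [[-0.12,0.03,0.03],[0,0,-0.4],0.036],
    [[-0.15,0.045,0.04],[0,0,-0.53],0.036],
    [[-0.16,0.052,0.05],[0,0,-0.674],0.036]
  ]
}}

```text
time: 27.5
tool_pos: [0.5591, -0.2702, 0.1514]
tool_rot: [-3.141, 0.002, 2.055]
contact_force: [-0.6, 0.0, -0.6]
opening: 0.0359
grip_force: 0.0
```

```bash
python3 - <<'E'
from h import *
to([.5605,-.2717,.052],2.058)
m=robot.camera_model('wrist');im=robot.read_camera('wrist')
S=skewers(im,m,(200,420,0,255),zs=.061)
to([.5605,-.2717,.052],2.058)
cv2.imwrite('pics/w7.png',im[:,:,::-1])
E
```

```text
shift [-0.0018  0.0006  0.0994] turn [-0.     0.002 -0.003] | at [ 0.5591 -0.2702  0.1514] [-3.141e+00  2.000e-03  2.055e+00] t 27.5
skewer mid [ 491.6 -285.2] len 42.8 ang 116.7 px 225.0 213.0
skewer mid [ 556.4 -263.5] len 39.2 ang 118.66 px 319.0 228.0
skewer mid [ 532.6 -219.7] len 35.3 ang 118.61 px 318.0 160.0
skewer mid [ 469.2 -239.9] len 35.4 ang 114.2 px 223.0 146.0
shift [-0.0023  0.0009  0.0974] turn [-0.002 -0.     0.004] | at [ 0.5588 -0.2701  0.1494] [-3.14  -0.     2.062] t 27.55
```

View pics/w7.png

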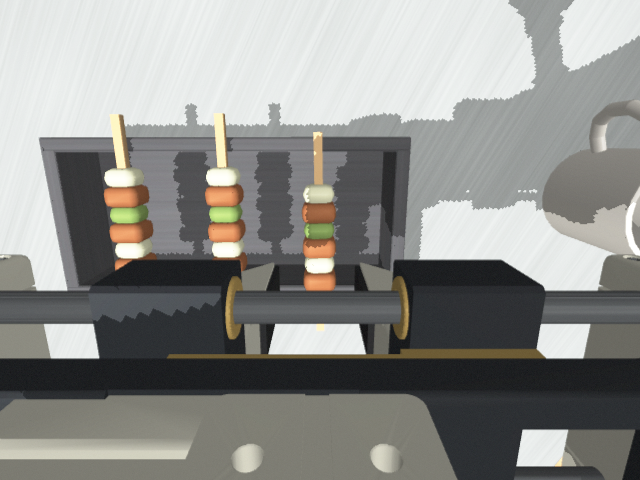

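>>> {"op": "arm_command", "data": {
  "moves": [
    [[-0.002,0.001,0.03],[0,0,0],0.036],
    [[-0.002,0.001,0.06],[0,0,0],0.036],
    [[-0.002,0.001,0.085],[0,0,0],0.036],
    [[-0.002,0.001,0.096],[0,0,0],0.036],
    [[-0.002,0.001,0.096],[0,0,0],0.036]
  ]
}}

```text
time: 28.05
tool_pos: [0.5604, -0.2663, 0.0546]
tool_rot: [-3.14, -0.002, 2.05]
contact_force: [-0.0, -0.2, 0.5]
opening: 0.0361
grip_force: 0.0
```

>>> {"op": "arm_command", "data": {
  "moves": [
    [[0,0,0],[0,0,0],0.028],
    [[0,0,0],[0,0,0],0.02],
    [[0,0,0],[0,0,0],0.015],
    [[0,0,0],[0,0,0],0.015],
    [[0,0,0],[0,0,0],0.015]
  ]
}}

```text
time: 28.55
tool_pos: [0.562, -0.2672, 0.0574]
tool_rot: [3.14, 0.003, 2.05]
contact_force: [-1.9, 0.0, 6.2]
opening: 0.0236
grip_force: 25.0
```

>>> {"op": "arm_command", "data": {
  "moves": [
    [[0,0,-0.006],[0,0,0],0.015],
    [[0,0,-0.012],[0,0,0],0.015],
    [[0.006,0,-0.012],[0,0,0],0.015],
    [[0.0115,0,-0.012],[0,0,0],0.015],
    [[0.0115,0,-0.012],[0,0,0],0.015]
  ]
}}

```text
time: 29.05
tool_pos: [0.5553, -0.2553, 0.0674]
tool_rot: [-3.141, -0.001, 2.051]
contact_force: [-0.9, 0.3, -1.1]
opening: 0.024
grip_force: 25.0
```

>>> {"op": "arm_command", "data": {
  "moves": [
    [[0,0,0.004],[0,0,0],0.015],
    [[0,0,0.008],[0,0,0],0.015],
    [[0,0,0.01],[0,0,0],0.015],
    [[0,0,0.011],[0,0,0],0.015],
    [[0,0,0.011],[0,0,0],0.015]
  ]
}}

```text
time: 29.55
tool_pos: [0.5558, -0.2564, 0.0573]
tool_rot: [-3.141, -0.0, 2.05]
contact_force: [-3.7, 1.6, 7.4]
opening: 0.024
grip_force: 25.0
```

Contact again. Release, withdraw and re-measure.

>>> {"op": "arm_command", "data": {
  "moves": [
    [[0,0,0],[0,0,0],0.02],
    [[0,0,0],[0,0,0],0.028],
    [[0,0,0],[0,0,0],0.036],
    [[0,0,0],[0,0,0],0.036],
    [[0,0,0],[0,0,0],0.036]
  ]
}}

```text
time: 30.05
tool_pos: [0.556, -0.2565, 0.0564]
tool_rot: [-3.141, -0.0, 2.05]
contact_force: [-0.6, -0.3, -0.5]
opening: 0.0358
grip_force: 0.0
```

>>> {"op": "arm_command", "data": {
  "moves": [
    [[0,0,-0.01],[0,0,0],0.036],
    [[0,0,-0.03],[0,0,0],0.036],
    [[0,0,-0.06],[0,0,0],0.036],
    [[0,0,-0.1],[0,0,0],0.036],
    [[0,0,-0.15],[0,0,0],0.036]
  ]
}}

```text
time: 30.55
tool_pos: [0.5551, -0.2559, 0.2074]
tool_rot: [-3.14, -0.002, 2.05]
contact_force: [0.4, -0.3, 0.7]
opening: 0.0363
grip_force: 0.0
```

>>> {"op": "arm_command", "data": {
  "moves": [
    [[0.04,0.02,0],[0,0,0.14],0.05],
    [[0.08,0.04,0],[0,0,0.28],0.05],
    [[0.12,0.06,0],[0,0,0.42],0.05],
    [[0.16,0.08,0],[0,0,0.56],0.05],
    [[0.2,0.1,0],[0,0,0.7],0.05]
  ]
}}

```text
time: 31.05
tool_pos: [0.5522, -0.0312, 0.2076]
tool_rot: [3.14, -0.0, 1.344]
contact_force: [0.5, 0.2, 0.1]
opening: 0.05
grip_force: 0.0
```

>>> {"op": "arm_command", "data": {
  "moves": [
    [[0.04,0,0],[0,0,0.14],0.05],
    [[0.08,0,0],[0,0,0.28],0.05],
    [[0.12,0,0],[0,0,0.42],0.05],
    [[0.16,0,0],[0,0,0.56],0.05],
    [[0.2,0,0],[0,0,0.7],0.05]
  ]
}}

```text
time: 31.55
tool_pos: [0.5963, 0.164, 0.2076]
tool_rot: [3.141, -0.001, 0.645]
contact_force: [0.4, -0.1, -0.4]
opening: 0.0502
grip_force: 0.0
```

```bash
python3 tin.py; python3 -c "
from h import *
to([.5615,.2225,.13],-.193)"
```

```text
k 0.0702 n from -0.0742 to 0.0743 tilt deg 0.5
k 0.0004 n from -0.0735 to 0.0733 tilt deg -0.0
k -0.0702 n from -0.0729 to 0.027 tilt deg 0.0
k -0.0696 n from 0.0398 to 0.0748 tilt deg -1.3
t 31.6 [0.5967 0.1698 0.2073] [-3.14  -0.004  0.638] F [-2.7  1.8 -0.2] open 0.0499 grip 0.0
shift [ 0.0027 -0.0632  0.0774] turn [-0.003 -0.003  0.831] | at [0.5967 0.1698 0.2073] [-3.14  -0.004  0.638] t 31.6
```

All three are centred to within 1 mm. Now the lid.

>>> {"op": "arm_command", "data": {
  "moves": [
    [[0.002,-0.02,0],[0,0,0.14],0.05],
    [[0.003,-0.04,0],[0,0,0.28],0.05],
    [[0.003,-0.05,0],[0,0,0.42],0.05],
    [[0.003,-0.06,0.02],[0,0,0.56],0.05],
    [[0.003,-0.063,0.04],[0,0,0.7],0.05]
  ]
}}

```text
time: 32.1
tool_pos: [0.5601, 0.2151, 0.1676]
tool_rot: [-3.141, -0.002, -0.054]
contact_force: [-0.5, -0.2, 0.7]
opening: 0.05
grip_force: 0.0
```

>>> {"op": "arm_command", "data": {
  "moves": [
    [[0,0,0.03],[0,0,0.131],0.05],
    [[0,0,0.035],[0,0,0.131],0.05],
    [[0,0,0.035],[0,0,0.131],0.05],
    [[0,0,0.035],[0,0,0.131],0.05],
    [[0,0,0.035],[0,0,0.131],0.05]
  ]
}}

```text
time: 32.6
tool_pos: [0.5613, 0.2143, 0.1333]
tool_rot: [-3.14, -0.003, -0.179]
contact_force: [1.0, -0.2, 0.8]
opening: 0.0497
grip_force: 0.0
```

```bash
python3 - <<'E'
from h import *
to([.5615,.2228,.056],-.193)
m=robot.camera_model('wrist');im=robot.read_camera('wrist')
c=big(red(im))[0]; print('red',cv2.contourArea(c),rect(m,c,.053),c.reshape(-1,2).min(0),c.reshape(-1,2).max(0))
E
```

```text
shift [-0.0015 -0.0083  0.0773] turn [-0.001 -0.003  0.014] | at [0.5613 0.2143 0.1333] [-3.14e+00 -3.00e-03 -1.79e-01] t 32.6
red 5382.0 ((560.7257080078125, 223.28018188476562), (48.53568649291992, 61.39142608642578), 79.7516098022461) [271 198] [340 282]
```

>>> {"op": "arm_command", "data": {
  "moves": [
    [[-0.001,-0.005,0.02],[0,0,0.014],0.05],
    [[-0.001,-0.008,0.04],[0,0,0.014],0.05],
    [[-0.001,-0.008,0.06],[0,0,0.014],0.05],
    [[-0.001,-0.008,0.076],[0,0,0.014],0.05],
    [[-0.001,-0.008,0.076],[0,0,0.014],0.05]
  ]
}}

```text
time: 33.15
tool_pos: [0.5604, 0.2221, 0.0546]
tool_rot: [3.141, 0.001, -0.194]
contact_force: [0.1, 0.6, 0.5]
opening: 0.0502
grip_force: 0.0
```

>>> {"op": "arm_command", "data": {
  "moves": [
    [[0,0,0],[0,0,0],0.03],
    [[0,0,0],[0,0,0],0.01],
    [[0,0,0],[0,0,0],0.0],
    [[0,0,0],[0,0,0],0.0],
    [[0,0,0.001],[0,0,0],0.0]
  ],
  "squeeze": 35
}}

```text
time: 33.65
tool_pos: [0.561, 0.2224, 0.0551]
tool_rot: [-3.141, -0.001, -0.194]
contact_force: [0.3, 0.2, 1.8]
opening: 0.0146
grip_force: 0.7
```

>>> {"op": "arm_command", "data": {
  "moves": [
    [[0,0.01,0.002],[0,0,0],0.0],
    [[0,0.03,0.002],[0,0,0],0.0],
    [[0,0.05,0.002],[0,0,0],0.0],
    [[0,0.07,0.002],[0,0,0],0.0],
    [[0,0.09,0.002],[0,0,0],0.0]
  ]
}}

```text
time: 34.15
tool_pos: [0.5436, 0.1333, 0.0535]
tool_rot: [-3.141, -0.002, -0.194]
contact_force: [0.4, 2.5, 5.6]
opening: 0.0135
grip_force: 35.0
```

```bash
python3 -c "
from h import *
to([.528,.0505,.053],-.193);stat()"
```

```text
shift [0.0007 0.0843 0.0004] turn [-0.001 -0.002 -0.001] | at [0.5436 0.1333 0.0535] [-3.141e+00 -2.000e-03 -1.940e-01] t 34.15
t 34.15 [0.5436 0.1333 0.0535] [-3.141e+00 -2.000e-03 -1.940e-01] F [0.4 2.5 5.6] open 0.0135 grip 35.0
```

>>> {"op": "arm_command", "data": {
  "moves": [
    [[0,0.02,0],[0,0,0],0.0],
    [[0,0.04,0],[0,0,0],0.0],
    [[0,0.06,0],[0,0,0],0.0],
    [[0,0.075,0],[0,0,0],0.0],
    [[0,0.08,0],[0,0,0],0.0]
  ]
}}

```text
time: 34.65
tool_pos: [0.528, 0.0539, 0.0534]
tool_rot: [-3.141, -0.002, -0.196]
contact_force: [-0.2, 1.0, 5.3]
opening: 0.014
grip_force: 35.0
```

>>> {"op": "arm_command", "data": {
  "moves": [
    [[0,0.002,0],[0,0,0],0.0],
    [[0,0.004,0],[0,0,0],0.0],
    [[0,0.006,0],[0,0,0],0.0],
    [[0,0.007,0],[0,0,0],0.0],
    [[0,0.007,0],[0,0,0],0.0]
  ]
}}

```text
time: 35.15
tool_pos: [0.5275, 0.0507, 0.0536]
tool_rot: [-3.137, -0.002, -0.195]
contact_force: [1.8, 13.5, 5.8]
opening: 0.0135
grip_force: 35.0
```

At the home stop (13.5 N). Let go of the tab.

>>> {"op": "arm_command", "data": {
  "moves": [
    [[0,0,0],[0,0,0],0.02],
    [[0,0,0],[0,0,0],0.035],
    [[0,0,-0.005],[0,0,0],0.05],
    [[0,0,-0.02],[0,0,0],0.05],
    [[0,0,-0.05],[0,0,0],0.05]
  ]
}}

```text
time: 35.65
tool_pos: [0.5244, 0.0483, 0.1011]
tool_rot: [3.141, 0.006, -0.195]
contact_force: [0.4, -0.2, 0.4]
opening: 0.0472
grip_force: 0.0
```

>>> {"op": "arm_command", "data": {
  "moves": [
    [[0,0,-0.04],[0,0,0],0.05],
    [[-0.03,0,-0.08],[0,0,0],0.05],
    [[-0.06,0,-0.12],[0,0,0],0.05],
    [[-0.08,0,-0.15],[0,0,0],0.05],
    [[-0.1,0,-0.18],[0,0,0],0.05]
  ]
}}

```text
time: 36.15
tool_pos: [0.4268, 0.0678, 0.2839]
tool_rot: [3.141, 0.0, -0.195]
contact_force: [0.7, 0.1, 0.6]
opening: 0.0501
grip_force: 0.0
```

```bash
python3 - <<'E'
from h import *
stat();robot.read_camera('wrist')
m=robot.camera_model('wrist');im=robot.read_camera('wrist')
for z in(.06,.053):
    c=big(red(im))[0]; print('tab',z,rect(m,c,z))
s=robot.read_camera('scene')
cv2.imwrite('pics/c3.png',np.vstack([cv2.resize(s[140:340,130:430],(600,400)),im[40:240,:600]])[:,:,::-1][:600])
E
python3 tin.py
```

```text
t 36.15 [0.4268 0.0678 0.2839] [ 3.141  0.    -0.195] F [0.7 0.1 0.6] open 0.0501 grip 0.0
tab 0.06 ((526.4973754882812, 53.845062255859375), (47.804832458496094, 61.71062469482422), 78.38436126708984)
tab 0.053 ((527.1825561523438, 53.79441452026367), (48.670021057128906, 62.82746505737305), 78.38436126708984)
k 0.0701 n from -0.0742 to 0.0743 tilt deg 0.5
k -0.0701 n from -0.0729 to 0.027 tilt deg -0.1
k 0.0004 n from -0.0735 to 0.0267 tilt deg -0.6
k 0.0008 n from 0.0382 to 0.0743 tilt deg -0.9
k -0.0696 n from 0.0398 to 0.0748 tilt deg -1.3
t 36.35 [0.4282 0.0678 0.2829] [-3.142e+00 -1.000e-03 -1.950e-01] F [ 0.4  0.3 -0.5] open 0.0497 grip 0.0
```

View pics/c3.png

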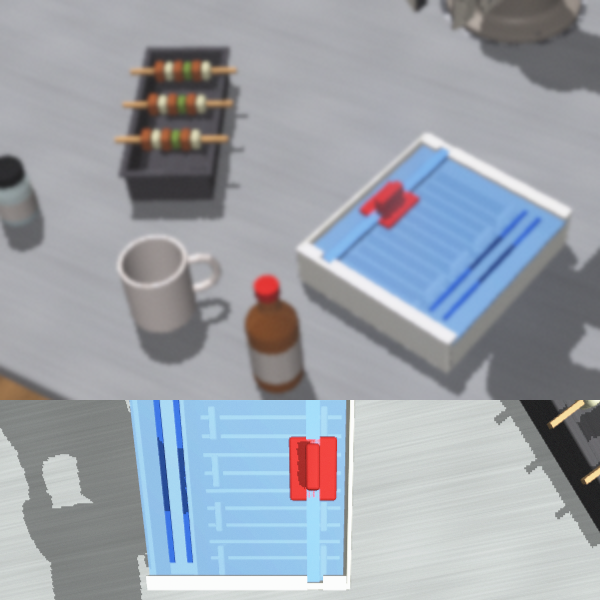

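The lid looks home. I'll compare the tab with the initial fixed-camera pictures to confirm it's home and up.

```bash
python3 - <<'E'
from h import *
for n in('top','scene'):
    a=cv2.imread(f'pics/{n}0.png')[:,:,::-1].copy(); b=robot.read_camera(n)
    for x in(a,b):
        r=red(x)
        if n=='top': r[:200]=0;r[:,:250]=0
        else: r[260:]=0;r[:200]=0;r[:,:280]=0;r[:,380:]=0
        M=cv2.moments(r,True);c=big(r)[0].reshape(-1,2);print(n,M['m00'],round(M['m10']/M['m00'],2),round(M['m01']/M['m00'],2),c.min(0),c.max(0))
X=np.array([.527,.0503,.059]);Y=X+np.array([.193,.98,0])*.003
for n in('top','scene'):
    m=robot.camera_model(n);print(n,'3mm slide',proj(m,Y)-proj(m,X),'7mm down',proj(m,X-[0,0,.007])-proj(m,X))
E
```

```text
top 291.0 320.91 239.34 [311 228] [330 250]
top 265.0 319.98 237.43 [311 228] [329 245]
scene 208.0 323.94 241.3 [310 231] [328 245]
scene 173.0 324.32 241.43 [311 232] [329 246]
top 3mm slide [[-1.03570179 -0.18373901]] 7mm down [[-0.04705736  0.20682205]]
scene 3mm slide [[0.92995254 0.53723571]] 7mm down [[0.02643586 1.88977503]]
```

The bounding box shift hints the lid may be 1–3 mm short of home. I'll grip the ridge lightly without pressing, push home, and test the lock.

```bash
python3 -c "
from h import *
to([.5275,.0510,.064],-.193)"
```

```text
shift [ 0.1012 -0.003   0.2172] turn [ 0.001  0.002 -0.002] | at [0.4282 0.0677 0.2814] [ 3.141e+00  2.000e-03 -1.950e-01] t 36.45
```

>>> {"op": "arm_command", "data": {
  "moves": [
    [[0.03,-0.001,0.03],[0,0,0],0.05],
    [[0.06,-0.002,0.06],[0,0,0],0.05],
    [[0.09,-0.003,0.09],[0,0,0],0.05],
    [[0.1,-0.003,0.12],[0,0,0],0.05],
    [[0.1,-0.003,0.15],[0,0,0],0.05]
  ]
}}

```text
time: 36.95
tool_pos: [0.5279, 0.0508, 0.1291]
tool_rot: [3.141, 0.003, -0.196]
contact_force: [-0.0, -0.3, 1.0]
opening: 0.0499
grip_force: 0.0
```

>>> {"op": "arm_command", "data": {
  "moves": [
    [[0,0,0.02],[0,0,0],0.05],
    [[0,0,0.04],[0,0,0],0.05],
    [[0,0,0.055],[0,0,0],0.05],
    [[0,0,0.067],[0,0,0],0.05],
    [[0,0,0.067],[0,0,0],0.05]
  ]
}}

```text
time: 37.45
tool_pos: [0.5256, 0.0514, 0.063]
tool_rot: [3.141, 0.005, -0.195]
contact_force: [-0.7, 0.3, 0.1]
opening: 0.0502
grip_force: 0.0
```

```bash
python3 -c "
from h import *
to([.5275,.0510,.064],-.193)"
```

```text
shift [ 0.0019  0.     -0.001 ] turn [ 0.001  0.005 -0.002] | at [0.5256 0.0514 0.063 ] [ 3.141  0.005 -0.195] t 37.45
```

>>> {"op": "arm_command", "data": {
  "moves": [
    [[0,0,0],[0,0,0],0.03],
    [[0,0,0],[0,0,0],0.01],
    [[0,0,0],[0,0,0],0.0],
    [[0,0,0],[0,0,0],0.0],
    [[0,0,0],[0,0,0],0.0]
  ],
  "squeeze": 15
}}

```text
time: 37.95
tool_pos: [0.5274, 0.0517, 0.0661]
tool_rot: [-3.141, -0.001, -0.195]
contact_force: [0.5, 0.8, 0.4]
opening: 0.0145
grip_force: 0.8
```

>>> {"op": "arm_command", "data": {
  "moves": [
    [[0,0.001,0],[0,0,0],0.0],
    [[0,0.002,0],[0,0,0],0.0],
    [[0,0.003,0],[0,0,0],0.0],
    [[0,0.003,0],[0,0,0],0.0],
    [[0,0.003,0],[0,0,0],0.0]
  ]
}}

```text
time: 38.45
tool_pos: [0.5273, 0.0508, 0.0659]
tool_rot: [-3.138, -0.001, -0.195]
contact_force: [2.3, 11.6, -0.3]
opening: 0.0138
grip_force: 15.0
```

Against the stop. Test the lock with a gentle pull, then push back.

>>> {"op": "arm_command", "data": {
  "moves": [
    [[0,-0.002,0],[0,0,0],0.0],
    [[0,-0.004,0],[0,0,0],0.0],
    [[0,-0.006,0],[0,0,0],0.0],
    [[0,-0.007,0],[0,0,0],0.0],
    [[0,-0.007,0],[0,0,0],0.0]
  ]
}}

```text
time: 38.95
tool_pos: [0.5277, 0.0532, 0.0658]
tool_rot: [3.138, 0.0, -0.194]
contact_force: [-2.6, -10.9, 4.2]
opening: 0.0139
grip_force: 15.0
```

>>> {"op": "arm_command", "data": {
  "moves": [
    [[0,0.002,0],[0,0,0],0.0],
    [[0,0.004,0],[0,0,0],0.0],
    [[0,0.006,0],[0,0,0],0.0],
    [[0,0.007,0],[0,0,0],0.0],
    [[0,0.006,0],[0,0,0],0.0]
  ]
}}

```text
time: 39.45
tool_pos: [0.5273, 0.051, 0.0658]
tool_rot: [-3.139, -0.001, -0.195]
contact_force: [2.1, 4.2, 1.8]
opening: 0.0139
grip_force: 15.0
```

Locked: the pull moved it only 2.4 mm (the play) at 11 N. Now release, withdraw and hand in.

>>> {"op": "arm_command", "data": {
  "moves": [
    [[0,0,0],[0,0,0],0.02],
    [[0,0,0],[0,0,0],0.035],
    [[0,0,0],[0,0,0],0.05],
    [[0,0,-0.01],[0,0,0],0.05],
    [[0,0,-0.04],[0,0,0],0.05]
  ]
}}

```text
time: 39.95
tool_pos: [0.5249, 0.0494, 0.1042]
tool_rot: [3.141, 0.006, -0.195]
contact_force: [0.7, 0.7, 0.0]
opening: 0.0468
grip_force: 0.0
```

>>> {"op": "arm_command", "data": {
  "moves": [
    [[0,0,-0.04],[0,0,0],0.05],
    [[-0.03,0,-0.08],[0,0,0],0.05],
    [[-0.06,0,-0.12],[0,0,0],0.05],
    [[-0.08,0,-0.15],[0,0,0],0.05],
    [[-0.08,0,-0.15],[0,0,0],0.05]
  ]
}}

```text
time: 40.45
tool_pos: [0.4482, 0.0655, 0.2607]
tool_rot: [-3.14, -0.009, -0.194]
contact_force: [0.1, 0.5, 0.0]
opening: 0.0501
grip_force: 0.0
```

```bash
python3 tin.py; python3 -c "
from h import *
b=robot.read_camera('scene');r=red(b);r[260:]=0;r[:200]=0;r[:,:280]=0;r[:,380:]=0
c=big(r)[0].reshape(-1,2);print(c.min(0),c.max(0))
print(robot.hand_in())"
```

```text
k 0.0702 n from -0.0742 to 0.0743 tilt deg 0.5
k -0.0701 n from -0.0729 to 0.027 tilt deg -0.1
k 0.0004 n from -0.0735 to 0.0267 tilt deg -0.6
k 0.0007 n from 0.0382 to 0.0733 tilt deg -1.8
k -0.0696 n from 0.0398 to 0.0748 tilt deg -1.3
t 40.5 [0.4485 0.0652 0.2584] [-3.141 -0.006 -0.194] F [ 0.8  0.4 -0.7] open 0.0502 grip 0.0
[311 232] [328 246]
the job is handed in; nothing more can be done
None
```

The job is handed in at about 40 s: all three skewers present lie side by side across the tin, centred on its long rims, and the lid is home with a gentle pull test confirming the tab locked.

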